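Pack a guest's things from the boot dryer into the caddy

ROBOT

A 7-joint arm with a two-finger parallel gripper is mounted at the origin on the work surface. World frame = base frame: x ahead of the robot, y to its left, z up, the work surface at z = 0. Lengths are in m, angles in rad, forces in N, time in s.
With the tool pointing down it reaches from about 0.425 to 0.95 m from the base axis. Payload 4.7 kg.
Tool frame: the origin (TCP) lies at the very end of the fingers, on their centre line; the grasp point (between the pads) lies 19 mm behind it; z points along the fingers, x is the direction in which the jaws open and shut, and the axes are right-handed (so a half turn about z gives the same grasp; the last joint's range is limited). The gripper opens to 87 mm and grips with 3 to 60 N. Pads are 19 mm wide; open, the fingers measure 117 mm over their backs; the gripper's body (75 mm by 190 mm) begins 51 mm behind the grasp point.
Start: joints at [1.156, 0.469, -0.049, 1.532, 0.024, 1.141, -0.082], TCP at [0.254, -0.625, 0.223] pointing down, gripper open.
Joint ranges: [-2.59, 2.59], [-0.33, 1.99], [-1.39, 1.29], [0.1, 2.45], [-1.04, 4.18], [0.21, 1.99], [-2.66, 2.66]. Speed limits (rad/s): [2.57, 2.57, 3.14, 3.14, 3.14, 3.14, 3.14].

INTERFACE

Orientations are given as a rotation vector (axis times angle).
In Python, from rig import arm gives the robot as it stands.
- The arm moves only by the tool send_rows, never from a script. Its argument "moves" is one flat list of numbers, 7 for each row, row after row: the closure, from 0 (fully open) to 1 (shut), then the shift along the tool's x, y, z in mm, then the turn, a rotation vector about the tool's x, y, z in degrees. In form: [fingers, dx, dy, dz, rx, ry, rz, fingers, dx, dy, dz, rx, ry, rz, ...]. A call has 1 to 5 rows; each row shifts and turns the commanded pose from where the row before left it, along the tool's axes as they then stand; what a row does not reach is not made up. A row lasts 1/10 s, in which the tool goes at most 50 mm and 8.59 degrees, less where a joint would pass 70% of its speed; a pose out of reach is approached as far as the arm can. A call is refused whole if a number of a shift passes 50 or a number of a turn 8.59, either way. A call with a gripper value outside its range is refused whole. The fingers move at their own pace and stop on an object; "newtons" is the grip in N (left out, the last holds). Time passes only in rows, so rows that do not move let the fingers close. It gives the time, the measured TCP pose, the force and the opening at its end, in the units of the state.
- arm.read_state(): the state, without advancing time (a new reading comes with each control period).
- arm.read_camera(name): name is "scene" or "top"; returns a dict with "color" (480x640x3 uint8, red, green, blue), "intrinsics" (3x3 intrinsics, pixels), "view" (4x4, takes a point from world to camera coordinates). Camera axes: x right, y up, looking along -z (the intrinsics and any distortion apply to the point x, -y, -z); pixel columns grow to the right and rows downward; lengths in m; the calibration is good to about 2 mm. A picture is of the moment at which its call begins. There is no depth.
- arm.hand_in(): hands the job in, once; it reports no verdict.
Trained networks look in the newest picture that a camera, given by its name, has taken for a name from the list of things; names that differ only in an ending like _2 or _b are one class to them, and where a whole thing is asked for, a point or a joint stands for the part that bears it (a point fixed in the world has none). Each returns a list of dicts, best first, with "score" (0 to 1); they miss things now and then, are a little off and sometimes report something else, mostly with a low value. They report only what shows in the picture. A call takes as long as a camera call.
- arm.boxes_of(camera, label): "box" ([centre column, centre row, width, height] in pixels, round what is visible of it).
- arm.trace(camera, label): "pixels" (480x640 bool, what is visible of it) and "box" ([centre column, centre row, width, height] in pixels, round what is visible of it).
The state is a dict: "clock": time; "q": joint angles; "qvel": joint speeds; "effort": joint torques, N m; "tcp_pos": TCP position; "ee_rot": TCP orientation; "wrist_force": force on the tool from outside, world axes, zero at the start; "ft_torque": the same for the moment, N m; "opening": finger opening in m.
Only numpy, scipy, OpenCV 4.12 (cv2) and the standard library are available. Lean on these libraries where they do the work, as an engineer would, in place of code of your own. Each camera call takes 0.05 s, during which the arm holds its last target.

TASK

Gather the guest's four things from the boot dryer top into the wooden caddy, each centred on its own liner: the red boot buckle lying flat on the red one, the goggle case on the grey one with its length along the liner, the pale wooden glove peg upright on the yellow one and the blue mug upright on the blue one. Set the mug down gently rather than dropping it, and leave the black buckle and the dark glove peg, which belong to someone else, where they are.

Things in the scene. Friction and masses are not known exactly. Their poses are not given: they have to be found in the camera images.
- buckle_red: The red plastic ski boot buckle lying flat, 72 x 30 x 33 mm, 60 g: a plate 10 mm thick with a straight spine 52 long, 24 wide, up to 33 mm high, its middle 6 mm to -x of the origin; thin wire bail at +x. Origin: centre of the underside; x along the length, z up. Grip along y. It belongs in the caddy.
- goggle_case: Silver-grey magnesium goggle case, 140 x 74 x 56 mm (x, y, z), 0.3 kg, with a rigid black handle on top: a bar 94 mm long (x), 14 wide (y), 12 thick, over the origin, its middle 82 mm above the underside, on posts at x = +-42 mm; 20 mm free between bar and lid. Total height 88 mm. Origin: centre of the underside. Grip the bar along y.
- peg_pale: The pale birch wooden glove peg standing upright, 88 mm tall, 100 g: round foot 56 mm across, 12 mm thick; round post 24 mm across from 15 to 76 mm height, domed top. Origin: centre of the underside, z up along the post. Grip the post. It belongs in the caddy.
- mug: Blue ceramic mug standing upright, empty, round body 62 mm across, 85 mm tall, wall 4 mm, handle on its +y side reaching 67 mm from the axis between 14 and 75 mm height. Origin: centre of the underside; z up. About 0.22 kg. Can be gripped round the body along its x, clear of the handle.
- liner_red: Red liner for the red buckle: fixed plate 150 x 106 x 3 mm (x, y, z). Origin: centre of its underside, 5 mm above the table (upper face at 8 mm). It fills one quarter, any one, of the fixed caddy: a shallow tray 345 x 255 mm, rim 5 mm thick and 20 mm high, no inner walls; liners in a 2 x 2 grid, pitch 165 mm in x, 125 mm in y.
- liner_grey: Grey liner for the goggle case: fixed plate 150 x 106 x 3 mm (x, y, z). Origin: centre of its underside, 5 mm above the table (upper face at 8 mm). It fills one quarter, any one, of the fixed caddy: a shallow tray 345 x 255 mm, rim 5 mm thick and 20 mm high, no inner walls; liners in a 2 x 2 grid, pitch 165 mm in x, 125 mm in y.
- liner_yellow: Yellow liner for the pale glove peg: fixed plate 150 x 106 x 3 mm (x, y, z). Origin: centre of its underside, 5 mm above the table (upper face at 8 mm). It fills one quarter, any one, of the fixed caddy: a shallow tray 345 x 255 mm, rim 5 mm thick and 20 mm high, no inner walls; liners in a 2 x 2 grid, pitch 165 mm in x, 125 mm in y.
- liner_blue: Blue liner for the blue mug: fixed plate 150 x 106 x 3 mm (x, y, z). Origin: centre of its underside, 5 mm above the table (upper face at 8 mm). It fills one quarter, any one, of the fixed caddy: a shallow tray 345 x 255 mm, rim 5 mm thick and 20 mm high, no inner walls; liners in a 2 x 2 grid, pitch 165 mm in x, 125 mm in y.
- buckle_black: Look-alike, stays where it is: a black ski boot buckle lying flat, 72 x 30 x 33 mm, 60 g: a plate 10 mm thick with a straight spine 52 long, 24 wide, up to 33 mm high, its middle 6 mm to -x of the origin; thin wire bail at +x. Origin: centre of the underside; x along the length, z up.
- peg_dark: Look-alike, stays where it is: a dark brown wooden glove peg standing upright, 88 mm tall, 100 g: round foot 56 mm across, 12 mm thick; round post 24 mm across from 15 to 76 mm height, domed top. Origin: centre of the underside, z up along the post.

How it is judged:
At the end, for the whole second after the job is handed in: Red buckle, case, pale peg and mug rest on the red, grey, yellow, blue liner, centres within 15 mm (underside under 5 mm off its face), upright within 0.12 rad, case length along the liner within 0.26 rad, all released and at rest; black buckle and dark peg within 20 mm of their start (horizontal distance between buckle_red and liner_red below 0.015 m and z of buckle_red in the frame of liner_red below 0.008 m and angle between each of buckle_red, goggle_case, peg_pale, mug's own z axis and vertical below 0.12 rad and linear speed of each of buckle_red, goggle_case, peg_pale, mug below 0.02 m/s and horizontal distance between goggle_case and liner_grey below 0.015 m and z of goggle_case in the frame of liner_grey below 0.008 m and horizontal distance between peg_pale and liner_yellow below 0.015 m and z of peg_pale in the frame of liner_yellow below 0.008 m and horizontal distance between mug and liner_blue below 0.015 m and z of mug in the frame of liner_blue below 0.008 m and angle between the x axis of goggle_case and the x axis of liner_grey, either way round below 0.26 rad and distance of each of buckle_black, peg_dark from where it was at the start of the episode below 0.02 m); the robot touches nothing.
It fails at once if a look-alike was moved by more than 20 mm (distance of any of buckle_black, peg_dark from where it was at the start of the episode above 0.02 m).
It fails at once if the mug was dropped or slammed onto a liner (more than 40 N) (contact force between mug and liner_red above 40 N or contact force between mug and liner_grey above 40 N or contact force between mug and liner_yellow above 40 N or contact force between mug and liner_blue above 40 N).
It also fails if it takes over 120 s, if anything falls off the work surface, if the arm or the gripper's body presses on something with over 40 N, if the wrist force passes 120 N, or if a joint passes its speed limit or range.

## Working session

There is one attempt and no reset: what is moved stays moved. The work goes in short steps, Python scripts to look and compute and a tool call to move; the robot and the scene stay as the last step left them, time stands still between calls to the robot, and variables do not carry over. Pictures are saved under pics/ and viewed, and the job is handed in when it is done.

Besides the shell and the picture viewer there is one more tool, called after "Emit:" by a JSON object that holds its "method" and its "body", one argument or row to a line. send_rows: Moves the arm, as the interface text tells. Its arguments: {"type":"object","properties":{"moves":{"type":"array"},"newtons":{"type":"number"}},"required":["moves"]}

```bash
ls; mkdir -p pics; cat > h.py <<'E'
import numpy as np, cv2
from rig import arm
def snap(cam,name):
    d=arm.read_camera(cam); cv2.imwrite(f'pics/{name}.png',d['color'][:,:,::-1]); return d
def ray(d,uv,z):
    K=np.array(d['intrinsics']);V=np.array(d['view'])
    p=np.linalg.inv(K)@np.array([uv[0],uv[1],1.]); r=np.array([p[0],-p[1],-p[2]])
    R=V[:3,:3];c=-R.T@V[:3,3]; r=R.T@r
    return c+r*(z-c[2])/r[2]
def proj(d,P):
    K=np.array(d['intrinsics']);V=np.array(d['view'])
    q=V[:3,:3]@np.array(P)+V[:3,3]; q=K@np.array([q[0],-q[1],-q[2]]); return q[:2]/q[2]
E
python3 - <<'E'
from h import *
s=arm.read_state(); print({k:np.round(v,3) for k,v in s.items()})
names="buckle_red goggle_case peg_pale mug liner_red liner_grey liner_yellow liner_blue buckle_black peg_dark".split()
for cam in("top","scene"):
    d=snap(cam,cam+"0"); print(cam,[k for k in d], np.round(d['intrinsics'],1).tolist(), np.round(d['view'],3).tolist())
    for n in names:
        for b in arm.boxes_of(cam,n)[:2]: print(n,np.round(b['score'],2),np.round(b['box'],0), np.round(ray(d,b['box'][:2],0.02),3))
E
```

```text
pics
{'clock': np.float64(0.0), 'q': array([ 1.156,  0.469, -0.049,  1.534,  0.024,  1.141, -0.082]), 'qvel': array([-0.   , -0.002, -0.001,  0.001, -0.001, -0.   ,  0.   ]), 'effort': array([ 1.0000e-03, -5.0798e+01, -8.0000e-02, -2.3616e+01, -6.1000e-02,
        3.8000e-02,  0.0000e+00]), 'tcp_pos': array([ 0.254, -0.625,  0.221]), 'ee_rot': array([-2.605,  1.754,  0.003]), 'wrist_force': array([-0.695,  0.12 ,  0.183]), 'ft_torque': array([ 0.011, -0.004, -0.016]), 'opening': np.float64(0.087)}
top ['color', 'intrinsics', 'view'] [[536.7, 0.0, 313.3], [0.0, 536.7, 241.1], [0.0, 0.0, 1.0]] [[0.017, -1.0, 0.0, -0.008], [0.994, 0.017, 0.107, -0.556], [-0.107, -0.002, 0.994, -1.267], [0.0, 0.0, 0.0, 1.0]]
buckle_red 0.68 [211. 274.  28.  32.] [0.473 0.249 0.02 ]
goggle_case 0.82 [491. 291.  43.  63.] [ 0.445 -0.428  0.02 ]
peg_pale 0.94 [208. 219.  28.  22.] [0.606 0.26  0.02 ]
mug 0.94 [438. 214.  29.  42.] [ 0.629 -0.303  0.02 ]
liner_red 0.71 [336. 210.  47.  62.] [ 0.634 -0.054  0.02 ]
liner_grey 0.79 [346. 278.  54.  67.] [ 0.469 -0.08   0.02 ]
liner_yellow 0.69 [286. 216.  48.  
[... 364 characters left out ...]
564, -0.116, 0.818, -1.475], [0.0, 0.0, 0.0, 1.0]]
buckle_red 0.88 [414. 205.  14.  25.] [0.479 0.249 0.02 ]
goggle_case 0.79 [137. 238.  46.  61.] [ 0.441 -0.428  0.02 ]
peg_pale 0.68 [438. 245.  22.  32.] [0.608 0.268 0.02 ]
mug 0.58 [201. 289.  37.  51.] [ 0.612 -0.288  0.02 ]
liner_red 0.81 [309. 286.  66.  63.] [ 0.654 -0.053  0.02 ]
liner_grey 0.86 [284. 232.  57.  58.] [ 0.494 -0.081  0.02 ]
liner_yellow 0.9 [362. 269.  60.  65.] [0.634 0.075 0.02 ]
liner_yellow 0.21 [138. 240.  48.  63.] [ 0.447 -0.425  0.02 ]
liner_blue 0.67 [335. 218.  59.  60.] [0.479 0.048 0.02 ]
buckle_black 0.58 [219. 233.  21.  26.] [ 0.464 -0.235  0.02 ]
peg_dark 0.93 [480. 188.  25.  32.] [0.461 0.433 0.02 ]
```

View pics/top0.png

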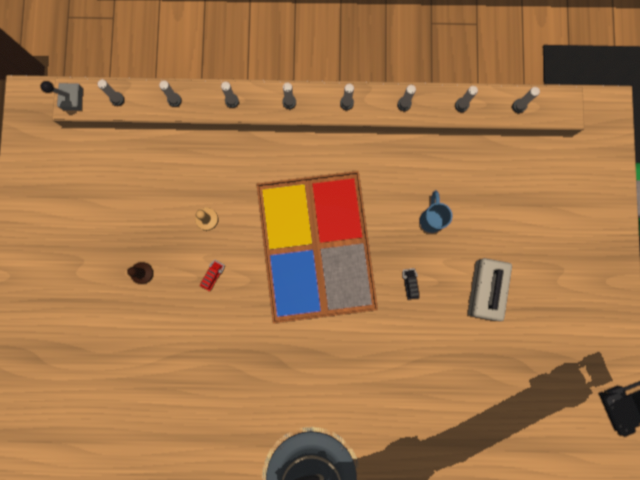

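View pics/scene0.png

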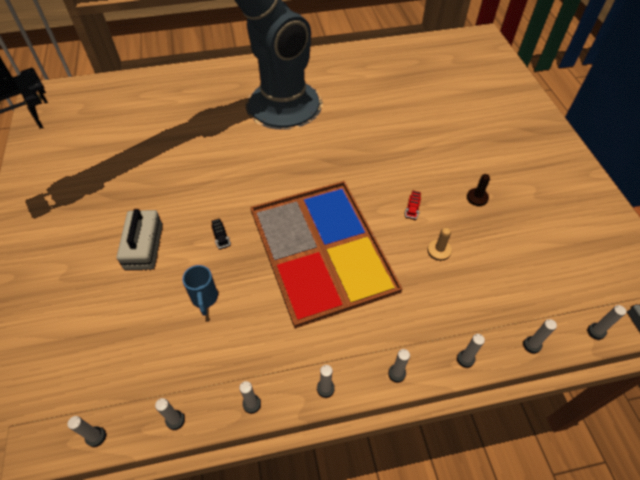

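```bash
python3 - <<'E'
import cv2
im=cv2.imread('pics/top0.png')
def c(n,r0,r1,c0,c1,f): cv2.imwrite(f'pics/{n}.png',cv2.resize(im[r0:r1,c0:c1],None,fx=f,fy=f,interpolation=cv2.INTER_CUBIC))
c('cA',170,330,190,390,4); c('cB',170,330,380,540,3.75)
im=cv2.imread('pics/scene0.png'); c('cC',150,350,100,300,3)
E
```

```text
(no output)
```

View pics/cA.png

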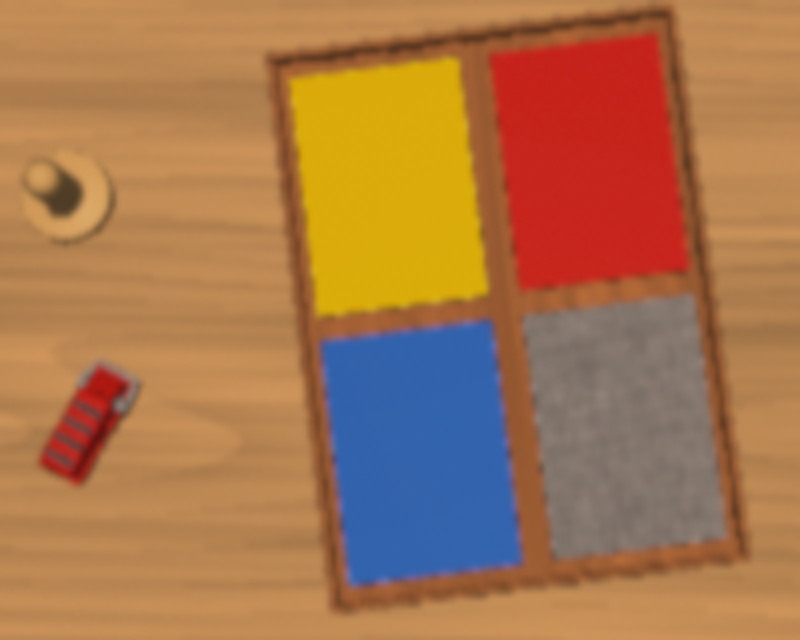

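View pics/cB.png

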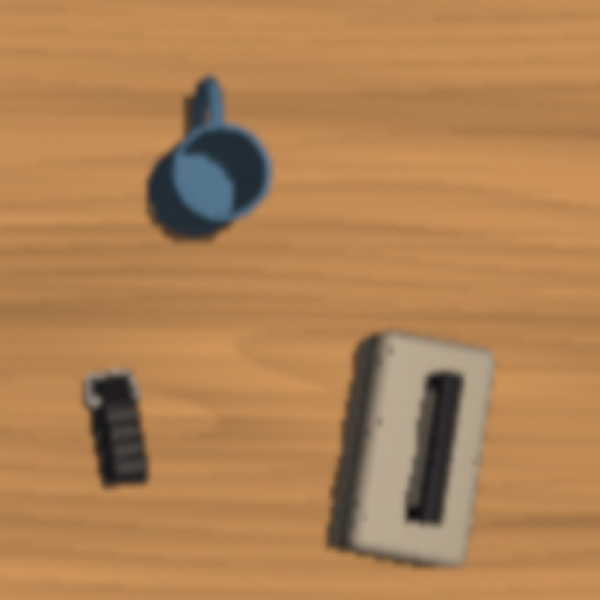

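```bash
cat > fit.py <<'E'
from h import *
from scipy.optimize import minimize
def box(cx,cy,sx,sy,z0,z1): return [[cx+a*sx/2,cy+b*sy/2,z] for a in(-1,1) for b in(-1,1) for z in(z0,z1)]
def cyl(r,z0,z1,cx=0,cy=0): return [[cx+r*np.cos(t),cy+r*np.sin(t),z] for t in np.linspace(0,6.283,40) for z in(z0,z1)]
M={'buckle_red':[box(0,0,.072,.03,0,.01),box(-.006,0,.052,.024,0,.033)],
'goggle_case':[box(0,0,.14,.074,0,.056),box(0,0,.094,.014,.076,.088)],
'peg_pale':[cyl(.028,0,.012),cyl(.012,0,.076)+cyl(.006,.08,.088)],
'mug':[cyl(.031,0,.085),box(0,.049,.01,.036,.014,.075)],
'liner':[box(0,0,.15,.106,.003,.003)]}
M['buckle_black']=M['buckle_red'];M['peg_dark']=M['peg_pale']
def render(d,parts,p,z0,S=4,win=None):
    x,y,a=p;R=np.array([[np.cos(a),-np.sin(a)],[np.sin(a),np.cos(a)]])
    im=np.zeros((win[3]*S,win[2]*S),np.uint8)
    for P in parts:
        P=np.array(P);Q=np.c_[P[:,:2]@R.T+[x,y],P[:,2]+z0]
        uv=np.array([proj(d,q) for q in Q]); uv=((uv-win[:2]+0.5)*S-0.5)
        cv2.fillConvexPoly(im,cv2.convexHull(np.round(uv*16).astype(np.int32)),255,shift=4)
    return cv2.resize(im,(win[2],win[3]),interpolation=cv2.INTER_AREA)/255.
def fit(ds,masks,name,x0,z0=0.,yaw=True,yaws=None):
    wins=[]
    for m in masks:
        r,c=np.nonzero(m);wins.append((max(c.min()-12,0),max(r.min()-12,0),c.max()-c.min()+25,r.max()-r.min()+25))
    def cost(p):
        s=0
        for d,m,w in zip(ds,masks,wins):
            g=cv2.GaussianBlur(m[w[1]:w[1]+w[3],w[0]:w[0]+w[2]].astype(float),(0,0),1.2)
            r=cv2.GaussianBlur(render(d,M[name],p,z0,win=w),(0,0),1.2)[:g.shape[0],:g.shape[1]]
            s+=((g-r)**2).sum()/m.sum()
        return s
    best=None
    for a in (yaws if yaws is not None else [0]):
        f=cost if yaw else (lambda q:cost([q[0],q[1],a]))
        st=[x0[0],x0[1]]+([a] if yaw else [])
        sim=np.array([st]+[[st[j]+((.012 if j<2 else .25) if i==j else 0) for j in range(len(st))] for i in range(len(st))])
        r=minimize(f,st,method='Nelder-Mead',options=dict(initial_simplex=sim,xatol=2e-4,fatol=1e-5,maxiter=150))
        if best is None or r.fun<best.fun: best=r
    return best.x,best.fun
E
cat > m1.py <<'E'
from fit import *
ds={c:arm.read_camera(c) for c in('top','scene')}
def go(name,mod,z0,yaw,yaws):
    ms={}
    for c in ds:
        t=arm.trace(c,name)
        if t: ms[c]=np.array(t[0]['pixels'])
    for sel in (['top'],['scene'],['top','scene']):
        sel=[c for c in sel if c in ms]
        if not sel: continue
        x0=ray(ds[sel[0]],[np.nonzero(ms[sel[0]])[1].mean(),np.nonzero(ms[sel[0]])[0].mean()],z0+.02)[:2]
        x,f=fit([ds[c] for c in sel],[ms[c] for c in sel],mod,x0,z0,yaw,yaws)
        print(name,sel,np.round(x,4),round(f,4))
Y=[-1.2,-.4,.4,1.2]
for n in('red','grey','yellow','blue'): go('liner_'+n,'liner',.005,True,[0.])
go('buckle_red','buckle_red',0,True,np.arange(-3,3.1,1.5))
go('goggle_case','goggle_case',0,True,[0,-.4])
go('peg_pale','peg_pale',0,False,None)
go('mug','mug',0,True,np.arange(-3,3.1,1.))
go('buckle_black','buckle_black',0,True,[-.1,3]);go('peg_dark','peg_dark',0,False,None)
E
time python3 m1.py
```

```text
liner_red ['top'] [ 0.6364 -0.0551  0.1403] 0.0015
liner_red ['scene'] [ 0.6411 -0.0521  0.1404] 0.0014
liner_red ['top', 'scene'] [ 0.6387 -0.0537  0.1383] 0.0235
liner_grey ['top'] [ 0.4727 -0.0791  0.1401] 0.0096
liner_grey ['scene'] [ 0.4794 -0.0764  0.1549] 0.0085
liner_grey ['top', 'scene'] [ 0.4753 -0.0777  0.1544] 0.0446
liner_yellow ['top'] [0.6183 0.0683 0.1386] 0.0023
liner_yellow ['scene'] [0.6233 0.0716 0.1539] 0.0042
liner_yellow ['top', 'scene'] [0.6207 0.0699 0.1457] 0.032
liner_blue ['top'] [0.4555 0.0451 0.1462] 0.0026
liner_blue ['scene'] [0.4587 0.0481 0.1315] 0.004
liner_blue ['top', 'scene'] [0.4572 0.0465 0.1458] 0.0177
buckle_red ['top'] [0.4693 0.2487 2.665 ] 0.0038
buckle_red ['scene'] [ 0.4742  0.2501 -0.4817] 0.0111
buckle_red ['top', 'scene'] [ 0.4716  0.2498 -0.4841] 0.0597
goggle_case ['top'] [ 0.447  -0.422  -0.1684] 0.0164
goggle_case ['scene'] [ 0.4507 -0.4189 -0.1554] 0.0341
goggle_case ['top', 'scene'] [ 0.4481 -0.4207 -0.162 ] 0.0644
peg_pale ['top'] [0.6085 0.2674] 0.0396
peg_pale ['scene'] [0.6122 0.2698] 0.0322
peg_pale ['top', 'scene'] [0.6107 0.2694] 0.1077
mug ['top'] [ 0.6146 -0.2898 -1.5613] 0.0174
mug ['scene'] [ 0.6195 -0.2862 -1.551 ] 0.026
mug ['top', 'scene'] [ 0.6158 -0.2879 -1.5629] 0.0744
buckle_black ['top'] [ 0.4583 -0.2377  3.2966] 0.0085
buckle_black ['scene'] [ 0.4602 -0.2346  0.1682] 0.0122
buckle_black ['top', 'scene'] [ 0.459  -0.2361  0.1403] 0.047
peg_dark ['top'] [0.4733 0.4203] 0.0072
peg_dark ['top'] [0.4733 0.4203] 0.0072
real	0m26.059s
user	0m19.890s
sys	0m0.400s
```

```bash
cat > plan.py <<'E'
import sys
from h import *
from scipy.spatial.transform import Rotation as R
# usage: plan.py x y z yaw_deg n  -> rows (dx dy dz mm, rx ry rz deg) ; 'k' keeps
s=arm.read_state(); p=np.array(s['tcp_pos']); r=R.from_rotvec(s['ee_rot'])
X=r.as_matrix()[:,0]; yaw=np.degrees(np.arctan2(X[1],X[0]))
print('now',np.round(p*1000,1),'yaw',round(yaw,1),'open',round(s['opening']*1000,1),'F',np.round(s['wrist_force'],1),'t',round(s['clock'],2),'tilt',round(np.degrees(np.arccos(-r.as_matrix()[2,2])),2), 'q7',round(s['q'][6],2))
if len(sys.argv)>1:
    t=[p[i] if a=='k' else float(a)/1000 for i,a in enumerate(sys.argv[1:4])]
    ty=yaw if sys.argv[4]=='k' else float(sys.argv[4])
    T=R.from_matrix(np.array([[np.cos(np.radians(ty)),np.sin(np.radians(ty)),0],[np.sin(np.radians(ty)),-np.cos(np.radians(ty)),0],[0,0,-1]]).astype(float))
    d=(np.array(t)-p)*1000; dr=(r.inv()*T).as_rotvec(degrees=True)
    n=int(sys.argv[5]) if len(sys.argv)>5 else int(max(np.ceil(np.abs(d).max()/45),np.ceil(np.abs(dr).max()/8),1))
    cur=r
    for i in range(n):
        print(np.round(cur.inv().apply(d/n),1).tolist(),np.round(dr/n,2).tolist())
        cur=cur*R.from_rotvec(dr/n,degrees=True)
E
python3 plan.py 615.8 -287.9 200 -89.5 10
```

```text
now [ 254.  -625.4  222.6] yaw -67.9 open 86.8 F [-0.2 -0.3  0.1] t 2.2 tilt 0.0 q7 -0.08
[-17.7, -46.2, 2.3] [-0.0, -0.0, 2.16]
[-19.4, -45.5, 2.3] [-0.0, -0.0, 2.16]
[-21.1, -44.8, 2.3] [-0.0, -0.0, 2.16]
[-22.8, -43.9, 2.3] [-0.0, -0.0, 2.16]
[-24.4, -43.0, 2.3] [-0.0, -0.0, 2.16]
[-26.0, -42.1, 2.3] [-0.0, -0.0, 2.16]
[-27.6, -41.1, 2.3] [-0.0, -0.0, 2.16]
[-29.1, -40.0, 2.3] [-0.0, -0.0, 2.16]
[-30.6, -38.9, 2.3] [-0.0, -0.0, 2.16]
[-32.0, -37.7, 2.3] [-0.0, -0.0, 2.16]
```

Emit:
{"method": "send_rows", "body": {
  "moves": [0, -17.7, -46, 2, 0, 0, 2.2, 0, -19.4, -45.5, 2, 0, 0, 2.2, 0, -21, -44.8, 2, 0, 0, 2.2, 0, -22.8, -44, 2, 0, 0, 2.2, 0, -24.4, -43, 2, 0, 0, 2.2],
  "newtons": 20
}}

```text
clock: 2.7
tcp_pos: [0.4363, -0.4555, 0.2127]
ee_rot: [2.424, -1.998, 0.001]
wrist_force: [0.2, -0.9, -0.1]
opening: 0.0868
```

Emit:
{"method": "send_rows", "body": {
  "moves": [0, -26, -42, 2, 0, 0, 2.2, 0, -27.6, -41, 2, 0, 0, 2.2, 0, -29, -40, 2, 0, 0, 2.2, 0, -30.6, -39, 2, 0, 0, 2.2, 0, -32, -37.7, 2, 0, 0, 2]
}}

```text
clock: 3.2
tcp_pos: [0.618, -0.2878, 0.2027]
ee_rot: [-2.226, 2.217, -0.001]
wrist_force: [0.4, -0.1, 0.5]
opening: 0.0867
```

```bash
python3 plan.py 615.8 -287.9 130 -89.5
```

```text
now [ 618.  -287.8  202.7] yaw -89.8 open 86.7 F [ 0.4 -0.1  0.5] t 3.2 tilt 0.03 q7 -1.23
[0.1, 1.1, 36.4] [-0.01, -0.01, -0.14]
[0.1, 1.1, 36.4] [-0.01, -0.01, -0.14]
```

Emit:
{"method": "send_rows", "body": {
  "moves": [0, 0, 1, 36, 0, 0, 0, 0, 0, 1, 36, 0, 0, 0, 0, 0, 0, 0, 0, 0, 0]
}}

```text
clock: 3.5
tcp_pos: [0.6111, -0.2874, 0.1251]
ee_rot: [2.225, -2.211, -0.016]
wrist_force: [-1.0, -0.1, -0.8]
opening: 0.0871
```

```bash
python3 plan.py 615.8 -287.9 46 -89.5; python3 - <<'E'
from h import *
d=snap('scene','s1');im=cv2.imread('pics/s1.png')[200:350,120:290]
cv2.imwrite('pics/s1c.png',cv2.resize(im,None,fx=4,fy=4,interpolation=3))
E
```

```text
now [ 611.1 -287.4  125.1] yaw -89.6 open 87.1 F [-1.  -0.1 -0.8] t 3.5 tilt 0.64 q7 -1.24
[0.4, -2.8, 39.5] [0.3, 0.11, -0.07]
[0.3, -2.6, 39.5] [0.3, 0.11, -0.07]
```

View pics/s1c.png

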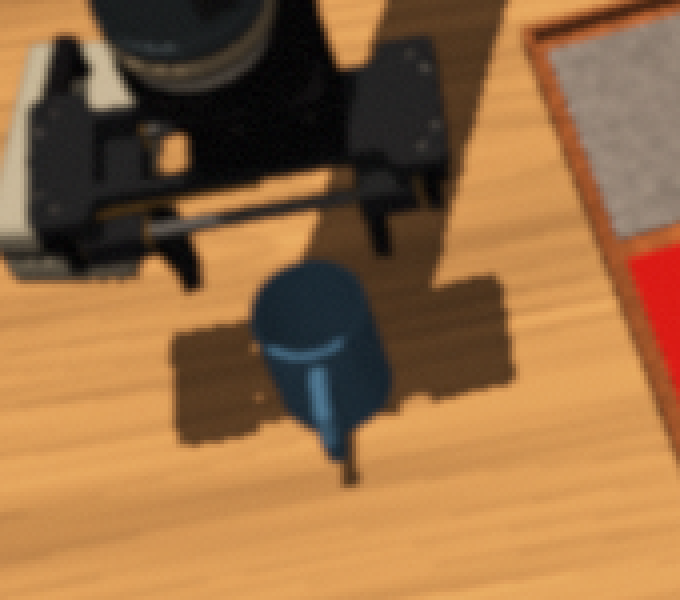

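Emit:
{"method": "send_rows", "body": {
  "moves": [0, 0, 0, 0, 0, 0, 0, 0, 0, 0, 0, 0, 0, 0]
}}

```text
clock: 3.75
tcp_pos: [0.616, -0.2903, 0.1332]
ee_rot: [-2.225, 2.215, -0.007]
wrist_force: [-0.1, -1.3, -0.2]
opening: 0.0872
```

```bash
python3 plan.py 615.8 -287.9 46 -89.5 3
```

```text
now [ 616.  -290.3  133.2] yaw -89.7 open 87.2 F [-0.1 -1.3 -0.2] t 3.75 tilt 0.26 q7 -1.24
[-0.8, 0.2, 29.1] [-0.08, -0.03, -0.08]
[-0.8, 0.1, 29.1] [-0.08, -0.03, -0.08]
[-0.8, 0.1, 29.1] [-0.08, -0.03, -0.08]
```

Emit:
{"method": "send_rows", "body": {
  "moves": [0, 0, 0, 29, 0, 0, 0, 0, 0, 0, 29, 0, 0, 0, 0, -1, 0, 26, 0, 0, 0, 0, 0, 0, 0, 0, 0, 0, 0, 0, 0, 0, 0, 0, 0]
}}

```text
clock: 4.25
tcp_pos: [0.6156, -0.2888, 0.0482]
ee_rot: [-2.226, 2.215, -0.003]
wrist_force: [0.1, 0.4, -0.0]
opening: 0.087
```

Emit:
{"method": "send_rows", "body": {
  "moves": [1, 0, 0, 0, 0, 0, 0, 1, 0, 0, 0, 0, 0, 0, 1, 0, 0, 0, 0, 0, 0, 1, 0, 0, 0, 0, 0, 0, 1, 0, 0, 0, 0, 0, 0],
  "newtons": 20
}}

```text
clock: 4.75
tcp_pos: [0.615, -0.2879, 0.0473]
ee_rot: [-2.227, 2.215, -0.001]
wrist_force: [-0.2, 0.0, 4.0]
opening: 0.0601
```

```bash
python3 plan.py
```

```text
now [ 615.  -287.9   47.3] yaw -89.7 open 60.1 F [-0.2  0.   4. ] t 4.75 tilt 0.05 q7 -1.25
```

Emit:
{"method": "send_rows", "body": {
  "moves": [1, 0, 0, -5, 0, 0, 0, 1, 0, 0, -15, 0, 0, 0, 1, 0, 0, -30, 0, 0, 0, 1, 0, 0, -30, 0, 0, 0, 1, 0, 0, 0, 0, 0, 0]
}}

```text
clock: 5.25
tcp_pos: [0.6179, -0.2897, 0.1326]
ee_rot: [-2.224, 2.213, -0.015]
wrist_force: [0.3, -0.8, -1.0]
opening: 0.0602
```

```bash
python3 plan.py 457.4 46.2 130 -89.5;  python3 - <<'E'
from h import *
d=snap('scene','s2');im=cv2.imread('pics/s2.png')[180:330,120:290]
cv2.imwrite('pics/s2c.png',cv2.resize(im,None,fx=4,fy=4,interpolation=3))
E
```

```text
now [ 617.9 -289.7  132.6] yaw -89.7 open 60.2 F [ 0.3 -0.8 -1. ] t 5.25 tilt 0.6 q7 -1.24
[-42.1, 19.9, -0.0] [-0.07, -0.03, -0.03]
[-42.1, 19.8, -0.0] [-0.07, -0.03, -0.03]
[-42.1, 19.8, 0.0] [-0.07, -0.03, -0.03]
[-42.1, 19.8, 0.1] [-0.07, -0.03, -0.03]
[-42.1, 19.8, 0.1] [-0.07, -0.03, -0.03]
[-42.1, 19.8, 0.2] [-0.07, -0.03, -0.03]
[-42.1, 19.7, 0.2] [-0.07, -0.03, -0.03]
[-42.2, 19.7, 0.3] [-0.07, -0.03, -0.03]
```

View pics/s2c.png

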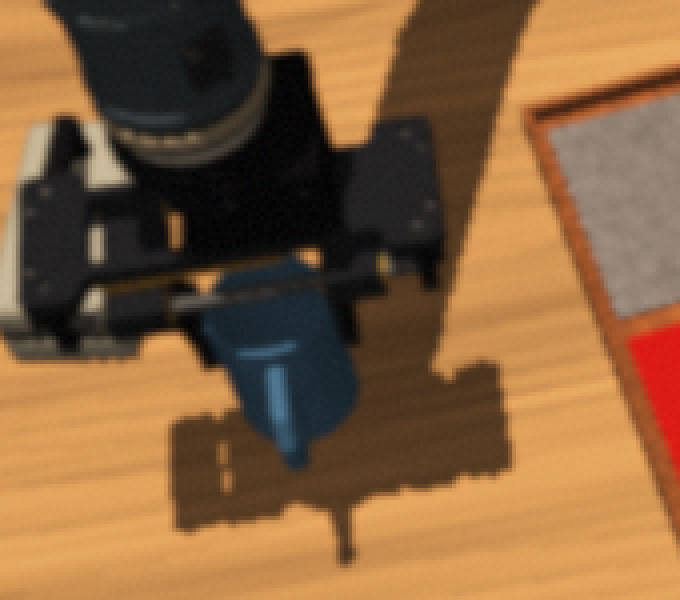

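Emit:
{"method": "send_rows", "body": {
  "moves": [1, -30, 14, 0, 0, 0, 0, 1, -40, 19, 0, 0, 0, 0, 1, -42, 20, 0, 0, 0, 0, 1, -42, 20, 0, 0, 0, 0, 1, -42, 20, 0, 0, 0, 0]
}}

```text
clock: 5.8
tcp_pos: [0.5185, -0.0911, 0.1255]
ee_rot: [2.226, -2.215, -0.003]
wrist_force: [0.7, 1.7, -2.1]
opening: 0.0608
```

Emit:
{"method": "send_rows", "body": {
  "moves": [1, -42, 20, 0, 0, 0, 0, 1, -42, 20, 0, 0, 0, 0, 1, -35, 16, 0, 0, 0, 0, 1, -18, 8, 0, 0, 0, 0, 1, 0, 0, 0, 0, 0, 0]
}}

```text
clock: 6.3
tcp_pos: [0.4536, 0.0468, 0.1259]
ee_rot: [2.233, -2.208, -0.003]
wrist_force: [0.1, -0.2, -1.6]
opening: 0.0603
```

Emit:
{"method": "send_rows", "body": {
  "moves": [1, 0, 0, 0, 0, 0, 0, 1, 0, 0, 0, 0, 0, 0]
}}

```text
clock: 6.5
tcp_pos: [0.4561, 0.0425, 0.1262]
ee_rot: [2.224, -2.217, 0.0]
wrist_force: [0.4, -0.1, -1.0]
opening: 0.0603
```

```bash
python3 plan.py 457.4 46.2 64 -89.5 3
```

```text
now [456.1  42.5 126.2] yaw -89.8 open 60.3 F [ 0.4 -0.1 -1. ] t 6.5 tilt 0.04 q7 -1.83
[-1.2, -0.4, 20.7] [0.01, -0.01, -0.11]
[-1.2, -0.4, 20.7] [0.01, -0.01, -0.11]
[-1.2, -0.4, 20.7] [0.01, -0.01, -0.11]
```

Emit:
{"method": "send_rows", "body": {
  "moves": [1, -1, 0, 20, 0, 0, 0, 1, -1, 0, 20, 0, 0, 0, 1, -1, 0, 18, 0, 0, 0, 1, 0, 0, 4, 0, 0, 0, 1, 0, 0, 0, 0, 0, 0]
}}

```text
clock: 7.0
tcp_pos: [0.4558, 0.0459, 0.064]
ee_rot: [2.224, -2.216, -0.001]
wrist_force: [-0.6, 1.1, -1.1]
opening: 0.0597
```

Emit:
{"method": "send_rows", "body": {
  "moves": [1, 0, 0, 0, 0, 0, 0, 1, 0, 0, 2, 0, 0, 0, 1, 0, 0, 2, 0, 0, 0, 1, 0, 0, 2, 0, 0, 0, 1, 0, 0, 0, 0, 0, 0]
}}

```text
clock: 7.5
tcp_pos: [0.4557, 0.0469, 0.0585]
ee_rot: [2.227, -2.215, -0.0]
wrist_force: [-0.6, 0.3, -0.9]
opening: 0.0605
```

```bash
python3 plan.py 457.4 46.2 55 -89.5 3
```

```text
now [455.7  46.9  58.5] yaw -89.7 open 60.5 F [-0.6  0.3 -0.9] t 7.5 tilt 0.01 q7 -1.88
[0.2, -0.6, 1.2] [0.0, -0.0, -0.06]
[0.2, -0.6, 1.2] [0.0, -0.0, -0.06]
[0.2, -0.6, 1.2] [0.0, -0.0, -0.06]
```

Emit:
{"method": "send_rows", "body": {
  "moves": [1, 0, -1, 1.5, 0, 0, 0, 1, 0, 0, 1, 0, 0, 0, 1, 0, 0, 0, 0, 0, 0]
}}

```text
clock: 7.8
tcp_pos: [0.4568, 0.0469, 0.0559]
ee_rot: [2.227, -2.215, -0.0]
wrist_force: [1.0, 0.2, -1.3]
opening: 0.0604
```

Emit:
{"method": "send_rows", "body": {
  "moves": [1, 0, 0, 1, 0, 0, 0, 1, 0, 0, 0, 0, 0, 0]
}}

```text
clock: 8.0
tcp_pos: [0.4569, 0.047, 0.0552]
ee_rot: [-2.227, 2.215, -0.0]
wrist_force: [-0.8, 0.9, -0.2]
opening: 0.0602
```

Emit:
{"method": "send_rows", "body": {
  "moves": [1, 0, 0, 1, 0, 0, 0, 1, 0, 0, 0, 0, 0, 0]
}}

```text
clock: 8.2
tcp_pos: [0.4569, 0.047, 0.0552]
ee_rot: [2.227, -2.215, 0.001]
wrist_force: [-3.8, -0.3, 11.0]
opening: 0.0604
```

Emit:
{"method": "send_rows", "body": {
  "moves": [1, 0, 0, -0.5, 0, 0, 0, 0.2, 0, 0, 0, 0, 0, 0, 0, 0, 0, 0, 0, 0, 0, 0, 0, 0, 0, 0, 0, 0, 0, 0, 0, 0, 0, 0, 0]
}}

```text
clock: 8.7
tcp_pos: [0.4569, 0.047, 0.0544]
ee_rot: [2.227, -2.215, -0.0]
wrist_force: [0.1, -0.9, 0.7]
opening: 0.0828
```

Emit:
{"method": "send_rows", "body": {
  "moves": [0, 0, 0, -15, 0, 0, 0, 0, 0, 0, -30, 0, 0, 0, 0, 0, 0, -40, 0, 0, 0, 0, 0, 0, -40, 0, 0, 0, 0, 0, 0, -25, 0, 0, 0]
}}

```text
clock: 9.2
tcp_pos: [0.4579, 0.0472, 0.2074]
ee_rot: [-2.225, 2.213, -0.004]
wrist_force: [0.9, -0.9, -1.2]
opening: 0.087
```

```bash
python3 plan.py 474.5 246.9 200 62.3 18
```

```text
now [457.9  47.2 207.4] yaw -89.7 open 87.0 F [ 0.9 -0.9 -1.2] t 9.2 tilt 0.23 q7 -1.8
[-11.1, -1.0, 0.4] [-0.01, -0.02, -8.44]
[-10.8, -2.6, 0.4] [-0.01, -0.02, -8.44]
[-10.3, -4.2, 0.4] [-0.01, -0.02, -8.44]
[-9.6, -5.6, 0.4] [-0.01, -0.02, -8.44]
[-8.7, -7.0, 0.4] [-0.01, -0.02, -8.44]
[-7.6, -8.2, 0.4] [-0.01, -0.02, -8.44]
[-6.3, -9.2, 0.4] [-0.01, -0.02, -8.44]
[-4.9, -10.0, 0.4] [-0.01, -0.02, -8.44]
[-3.3, -10.6, 0.4] [-0.01, -0.02, -8.44]
[-1.7, -11.0, 0.4] [-0.01, -0.02, -8.44]
[-0.1, -11.1, 0.4] [-0.01, -0.02, -8.44]
[1.5, -11.0, 0.4] [-0.01, -0.02, -8.44]
[3.1, -10.7, 0.4] [-0.01, -0.02, -8.44]
[4.7, -10.1, 0.4] [-0.01, -0.02, -8.44]
[6.1, -9.3, 0.4] [-0.01, -0.02, -8.44]
[7.4, -8.3, 0.4] [-0.01, -0.02, -8.44]
[8.5, -7.1, 0.4] [-0.01, -0.02, -8.44]
[9.5, -5.8, 0.4] [-0.01, -0.02, -8.44]
```

Emit:
{"method": "send_rows", "body": {
  "moves": [0, -11, -1, 0, 0, 0, -8.5, 0, -10.8, -2.6, 0, 0, 0, -8.5, 0, -10.3, -4.2, 0, 0, 0, -8.5, 0, -9.6, -5.6, 0, 0, 0, -8.5, 0, -8.7, -7, 0, 0, 0, -8.5]
}}

```text
clock: 9.7
tcp_pos: [0.4613, 0.1027, 0.2044]
ee_rot: [2.883, -1.249, 0.0]
wrist_force: [0.6, -0.2, 0.3]
opening: 0.087
```

Emit:
{"method": "send_rows", "body": {
  "moves": [0, -7.6, -8.2, 0, 0, 0, -8.5, 0, -6.3, -9.2, 0, 0, 0, -8.5, 0, -5, -10, 0, 0, 0, -8.5, 0, -3.3, -10.6, 0, 0, 0, -8.5, 0, -1.7, -11, 0, 0, 0, -8.5]
}}

```text
clock: 10.2
tcp_pos: [0.4654, 0.1583, 0.2043]
ee_rot: [3.139, -0.119, -0.0]
wrist_force: [1.0, 0.2, 0.2]
opening: 0.0873
```

Emit:
{"method": "send_rows", "body": {
  "moves": [0, 0, -11, 0, 0, 0, -8.5, 0, 1.5, -11, 0, 0, 0, -8.5, 0, 3.1, -10.7, 0, 0, 0, -8.5, 0, 4.7, -10, 0, 0, 0, -8.5, 0, 6, -9.3, 0, 0, 0, -8.5]
}}

```text
clock: 10.7
tcp_pos: [0.4694, 0.2135, 0.2043]
ee_rot: [2.969, 1.027, -0.0]
wrist_force: [0.2, -0.1, 0.4]
opening: 0.0869
```

Emit:
{"method": "send_rows", "body": {
  "moves": [0, 7.4, -8.3, 0, 0, 0, -8.5, 0, 8.5, -7, 0, 0, 0, -8.5, 0, 0, 0, 0, 0, 0, 0, 0, 0, 0, 0, 0, 0, 0]
}}

```text
clock: 11.1
tcp_pos: [0.4709, 0.2348, 0.2042]
ee_rot: [2.791, 1.441, -0.001]
wrist_force: [0.6, -0.0, 0.4]
opening: 0.0872
```

```bash
python3 plan.py 466.3 252.6 100 62.3 ; python3 - <<'E'
from fit import *
for c in('top','scene'):
    d=snap(c,c+'3'); t=arm.trace(c,'mug')
    if t:
        m=np.array(t[0]['pixels']); x,f=fit([d],[m],'mug',[.457,.046],.008,True,[-1.56]); print(c,np.round(x,4),round(f,4),t[0]['score'])
E
```

```text
now [470.9 234.8 204.2] yaw 54.6 open 87.2 F [ 0.6 -0.   0.4] t 11.1 tilt 0.04 q7 0.19
[4.0, -4.7, 34.7] [-0.0, 0.01, -2.56]
[4.2, -4.5, 34.7] [-0.0, 0.01, -2.56]
[4.4, -4.3, 34.7] [-0.0, 0.01, -2.56]
top [ 0.4568  0.0433 -1.5587] 0.0103 0.7
scene [ 0.4588  0.0471 -1.5686] 0.0358 0.63
```

View pics/scene3.png

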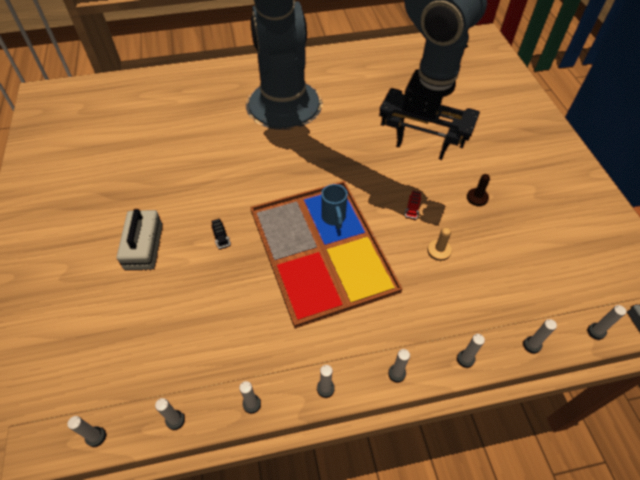

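The mug stands upright on the blue liner (pixel 335,205). Fitted, it is within about 2 mm of the liner centre. Next is the red buckle (414,205).

Emit:
{"method": "send_rows", "body": {
  "moves": [0, 4, -4.7, 34, 0, 0, -2.6, 0, 4.2, -4.5, 34, 0, 0, -2.6, 0, 4.4, -4.3, 34, 0, 0, -2.6, 0, 0, 0, 0, 0, 0, 0, 0, 0, 0, 0, 0, 0, 0]
}}

```text
clock: 11.8
tcp_pos: [0.4665, 0.253, 0.1029]
ee_rot: [2.685, 1.63, -0.001]
wrist_force: [-0.4, -0.3, 0.4]
opening: 0.0867
```

```bash
python3 plan.py 466.3 252.6 13 62.3 4; python3 - <<'E'
from h import *
for c,(r,q) in {'top':(210,170),'scene':(150,350)}.items():
    d=snap(c,c+'4');im=cv2.imread(f'pics/{c}4.png')[r:r+110,q:q+110]
    cv2.imwrite(f'pics/{c}4c.png',cv2.resize(im,None,fx=4,fy=4,interpolation=3))
a=cv2.imread('pics/top4c.png');b=cv2.imread('pics/scene4c.png');cv2.imwrite('pics/4.png',cv2.resize(np.hstack([a,b]),(800,400)))
E
```

```text
now [466.5 253.  102.9] yaw 62.5 open 86.7 F [-0.4 -0.3  0.4] t 11.8 tilt 0.03 q7 0.17
[-0.1, -0.0, 22.5] [-0.0, 0.01, 0.06]
[-0.1, -0.0, 22.5] [-0.0, 0.01, 0.06]
[-0.1, -0.0, 22.5] [-0.0, 0.01, 0.06]
[-0.1, -0.0, 22.5] [-0.0, 0.01, 0.06]
```

View pics/4.png

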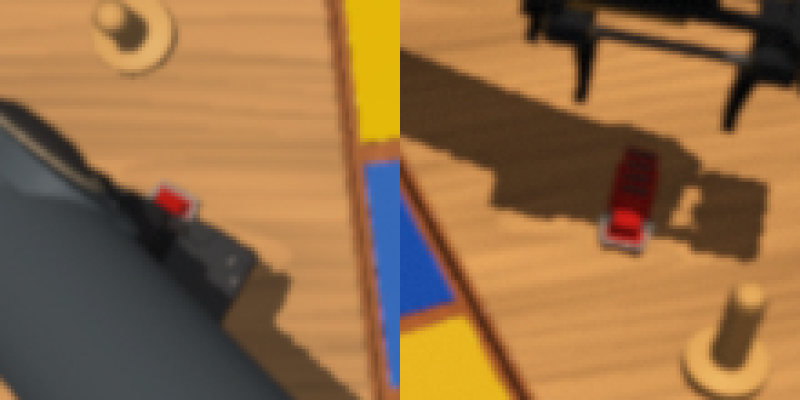

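Emit:
{"method": "send_rows", "body": {
  "moves": [0, 0, 0, 30, 0, 0, 0, 0, 0, 0, 30, 0, 0, 0, 0, 0, 0, 22, 0, 0, 0, 0, 0, 0, 5, 0, 0, 0, 0, 0, 0, 0, 0, 0, 0]
}}

```text
clock: 12.4
tcp_pos: [0.4672, 0.2533, 0.0164]
ee_rot: [2.685, 1.631, 0.002]
wrist_force: [0.4, -0.2, 0.4]
opening: 0.0868
```

Emit:
{"method": "send_rows", "body": {
  "moves": [0, 0, 0, 2, 0, 0, 0, 0, 0, 0, 0, 0, 0, 0]
}}

```text
clock: 12.6
tcp_pos: [0.4674, 0.2536, 0.0149]
ee_rot: [2.684, 1.632, 0.004]
wrist_force: [0.1, -0.2, 0.5]
opening: 0.087
```

```bash
python3 plan.py 466.3 252.6 13 62.3 1
```

```text
now [467.4 253.6  14.9] yaw 62.6 open 87.0 F [ 0.1 -0.2  0.5] t 12.6 tilt 0.15 q7 0.07
[-1.4, -0.5, 1.9] [0.1, -0.12, 0.28]
```

Emit:
{"method": "send_rows", "body": {
  "moves": [0, -1.3, -0.5, 2, 0, 0, 0, 1, 0, 0, 0, 0, 0, 0, 1, 0, 0, 0, 0, 0, 0, 1, 0, 0, 0, 0, 0, 0, 1, 0, 0, 0, 0, 0, 0]
}}

```text
clock: 13.1
tcp_pos: [0.4654, 0.2522, 0.0116]
ee_rot: [2.684, 1.632, 0.0]
wrist_force: [-0.4, 0.4, 0.2]
opening: 0.0626
```

Emit:
{"method": "send_rows", "body": {
  "moves": [1, 0, 0, 0, 0, 0, 0, 1, 0, 0, 0, 0, 0, 0, 1, 0, 0, 0, 0, 0, 0]
}}

```text
clock: 13.4
tcp_pos: [0.4654, 0.2522, 0.0115]
ee_rot: [2.684, 1.632, -0.0]
wrist_force: [0.1, -0.2, -0.7]
opening: 0.0389
```

```bash
python3 plan.py
```

```text
now [465.4 252.2  11.5] yaw 62.6 open 38.9 F [ 0.1 -0.2 -0.7] t 13.4 tilt 0.0 q7 0.06
```

Not closed yet; the fingers need more rows.

Emit:
{"method": "send_rows", "body": {
  "moves": [1, 0, 0, 0, 0, 0, 0, 1, 0, 0, 0, 0, 0, 0, 1, 0, 0, 0, 0, 0, 0, 1, 0, 0, 0, 0, 0, 0]
}}

```text
clock: 13.8
tcp_pos: [0.4655, 0.2523, 0.0116]
ee_rot: [-2.684, -1.632, -0.0]
wrist_force: [0.1, 1.7, -0.3]
opening: 0.0239
```

```bash
python3 plan.py
```

```text
now [465.5 252.3  11.6] yaw 62.6 open 23.9 F [ 0.1  1.7 -0.3] t 13.8 tilt 0.01 q7 0.06
```

Emit:
{"method": "send_rows", "body": {
  "moves": [1, 0, 0, -10, 0, 0, 0, 1, 0, 0, -30, 0, 0, 0, 1, 0, 0, -40, 0, 0, 0, 1, 0, 0, -30, 0, 0, 0, 1, 0, 0, 0, 0, 0, 0]
}}

```text
clock: 14.3
tcp_pos: [0.4677, 0.2541, 0.1262]
ee_rot: [2.684, 1.632, 0.014]
wrist_force: [-0.5, 0.4, -1.0]
opening: 0.0238
```

```bash
python3 plan.py 633.3 -50.9 120 62.4 8;python3 - <<'E'
from h import *
d=snap('scene','s5');im=cv2.imread('pics/s5.png')[80:260,350:530]
cv2.imwrite('pics/s5c.png',cv2.resize(im,None,fx=3,fy=3,interpolation=3))
E
```

```text
now [467.7 254.1 126.2] yaw 62.6 open 23.8 F [-0.5  0.4 -1. ] t 14.3 tilt 0.5 q7 0.19
[-24.3, 35.9, 0.8] [0.04, -0.05, 0.02]
[-24.3, 35.9, 0.8] [0.04, -0.05, 0.02]
[-24.3, 35.9, 0.8] [0.04, -0.05, 0.02]
[-24.3, 36.0, 0.8] [0.04, -0.05, 0.02]
[-24.3, 36.0, 0.8] [0.04, -0.05, 0.02]
[-24.2, 36.0, 0.8] [0.04, -0.05, 0.02]
[-24.2, 36.0, 0.8] [0.04, -0.05, 0.02]
[-24.2, 36.0, 0.8] [0.04, -0.05, 0.02]
```

View pics/s5c.png

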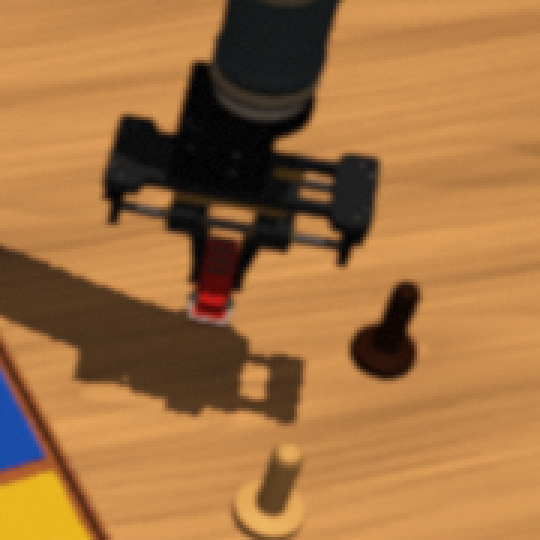

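The buckle is held level between the jaws, so I'm carrying it to the red liner.

Emit:
{"method": "send_rows", "body": {
  "moves": [1, -20, 30, 0, 0, 0, 0, 1, -25, 38, 0, 0, 0, 0, 1, -25, 38, 0, 0, 0, 0, 1, -25, 38, 0, 0, 0, 0, 1, -25, 38, 0, 0, 0, 0]
}}

```text
clock: 14.85
tcp_pos: [0.5713, 0.0598, 0.1202]
ee_rot: [-2.683, -1.632, 0.004]
wrist_force: [0.6, -0.2, -1.1]
opening: 0.024
```

Emit:
{"method": "send_rows", "body": {
  "moves": [1, -25, 38, 0, 0, 0, 0, 1, -25, 38, 0, 0, 0, 0, 1, -24, 30, 0, 0, 0, 0, 1, 0, 0, 0, 0, 0, 0, 1, 0, 0, 0, 0, 0, 0]
}}

```text
clock: 15.35
tcp_pos: [0.6308, -0.0538, 0.1197]
ee_rot: [-2.685, -1.628, 0.004]
wrist_force: [-0.3, -0.3, 0.1]
opening: 0.0238
```

```bash
python3 plan.py 633.3 -50.9 28 62.4 3
```

```text
now [630.8 -53.8 119.7] yaw 62.5 open 23.8 F [-0.3 -0.3  0.1] t 15.35 tilt 0.19 q7 0.8
[1.3, 0.4, 30.6] [-0.06, 0.02, 0.02]
[1.3, 0.4, 30.6] [-0.06, 0.02, 0.02]
[1.3, 0.3, 30.6] [-0.06, 0.02, 0.02]
```

Emit:
{"method": "send_rows", "body": {
  "moves": [1, 1, 0.4, 30, 0, 0, 0, 1, 1, 0.4, 30, 0, 0, 0, 1, 1, 0, 26, 0, 0, 0, 1, 0, 0, 6, 0, 0, 0, 1, 0, 0, 0, 0, 0, 0]
}}

```text
clock: 15.85
tcp_pos: [0.6326, -0.0487, 0.0285]
ee_rot: [-2.681, -1.634, 0.003]
wrist_force: [0.6, -0.0, -0.0]
opening: 0.0238
```

Emit:
{"method": "send_rows", "body": {
  "moves": [1, 0, 0, 0, 0, 0, 0, 1, 0, 0, 0, 0, 0, 0]
}}

```text
clock: 16.05
tcp_pos: [0.635, -0.0499, 0.0312]
ee_rot: [2.683, 1.632, 0.004]
wrist_force: [0.2, 0.0, -0.8]
opening: 0.024
```

```bash
python3 plan.py 633.3 -50.9 20 62.4 3
```

```text
now [635.  -49.9  31.2] yaw 62.6 open 24.0 F [ 0.2  0.  -0.8] t 16.05 tilt 0.16 q7 0.73
[-0.6, -0.3, 3.7] [0.05, -0.02, 0.08]
[-0.6, -0.3, 3.7] [0.05, -0.02, 0.08]
[-0.6, -0.3, 3.7] [0.05, -0.02, 0.08]
```

Emit:
{"method": "send_rows", "body": {
  "moves": [1, -1, 0, 4, 0, 0, 0, 1, 0, 0, 3, 0, 0, 0, 1, 0, 0, 1.5, 0, 0, 0, 1, 0, 0, 0, 0, 0, 0, 1, 0, 0, 0, 0, 0, 0]
}}

```text
clock: 16.55
tcp_pos: [0.6335, -0.0512, 0.021]
ee_rot: [2.684, 1.632, 0.0]
wrist_force: [0.6, -0.4, -1.1]
opening: 0.024
```

Emit:
{"method": "send_rows", "body": {
  "moves": [1, 0, 0, 1.5, 0, 0, 0, 1, 0, 0, 0, 0, 0, 0, 1, 0, 0, 0, 0, 0, 0]
}}

```text
clock: 16.85
tcp_pos: [0.6336, -0.0511, 0.0196]
ee_rot: [2.684, 1.632, 0.0]
wrist_force: [0.6, -0.4, -0.5]
opening: 0.0239
```

Emit:
{"method": "send_rows", "body": {
  "moves": [1, 0, 0, 1, 0, 0, 0, 1, 0, 0, 0, 0, 0, 0]
}}

```text
clock: 17.05
tcp_pos: [0.6336, -0.0511, 0.0196]
ee_rot: [2.684, 1.632, -0.0]
wrist_force: [-2.2, -0.9, 6.4]
opening: 0.0241
```

Emit:
{"method": "send_rows", "body": {
  "moves": [0, 0, 0, 0, 0, 0, 0, 0, 0, 0, 0, 0, 0, 0, 0, 0, 0, 0, 0, 0, 0, 0, 0, 0, 0, 0, 0, 0, 0, 0, 0, 0, 0, 0, 0]
}}

```text
clock: 17.55
tcp_pos: [0.6334, -0.0511, 0.0184]
ee_rot: [-2.684, -1.632, 0.0]
wrist_force: [0.4, -0.8, 0.1]
opening: 0.0559
```

Emit:
{"method": "send_rows", "body": {
  "moves": [0, 0, 0, -20, 0, 0, 0, 0, 0, 0, -40, 0, 0, 0, 0, 0, 0, -40, 0, 0, 0, 0, 0, 0, -40, 0, 0, 0, 0, 0, 0, 0, 0, 0, 0]
}}

```text
clock: 18.05
tcp_pos: [0.6373, -0.0504, 0.165]
ee_rot: [2.679, 1.629, 0.015]
wrist_force: [0.5, -0.3, 0.2]
opening: 0.0861
```

```bash
python3 plan.py 610.7 269.4 140 62.4 8
```

```text
now [637.3 -50.4 165. ] yaw 62.6 open 86.1 F [ 0.5 -0.3  0.2] t 18.05 tilt 0.67 q7 0.82
[33.9, -21.4, 3.1] [0.08, -0.04, 0.03]
[33.9, -21.4, 3.1] [0.08, -0.04, 0.03]
[33.9, -21.4, 3.1] [0.08, -0.04, 0.03]
[33.9, -21.4, 3.1] [0.08, -0.04, 0.03]
[33.9, -21.4, 3.1] [0.08, -0.04, 0.03]
[33.9, -21.4, 3.1] [0.08, -0.04, 0.03]
[33.9, -21.4, 3.1] [0.08, -0.04, 0.03]
[33.9, -21.5, 3.1] [0.08, -0.04, 0.03]
```

Emit:
{"method": "send_rows", "body": {
  "moves": [0, 34, -21.4, 3, 0, 0, 0, 0, 34, -21.4, 3, 0, 0, 0, 0, 34, -21.4, 3, 0, 0, 0, 0, 34, -21.4, 3, 0, 0, 0, 0, 34, -21.4, 3, 0, 0, 0]
}}

```text
clock: 18.55
tcp_pos: [0.6161, 0.1503, 0.1428]
ee_rot: [2.684, 1.632, -0.001]
wrist_force: [1.1, -0.4, -0.4]
opening: 0.0868
```

Emit:
{"method": "send_rows", "body": {
  "moves": [0, 34, -21.4, 3, 0, 0, 0, 0, 34, -21.4, 3, 0, 0, 0, 0, 34, -21.4, 3, 0, 0, 0, 0, 0, 0, 0, 0, 0, 0, 0, 0, 0, 0, 0, 0, 0]
}}

```text
clock: 19.05
tcp_pos: [0.6057, 0.2704, 0.1337]
ee_rot: [-2.682, -1.636, 0.002]
wrist_force: [0.8, -1.5, -0.1]
opening: 0.087
```

```bash
python3 plan.py 610.7 269.4 36 62.4 3; python3 - <<'E'
from fit import *
ds=[];ms=[]
for c in('top','scene'):
    d=snap(c,c+'6'); t=arm.trace(c,'buckle_red')
    if t:
        m=np.array(t[0]['pixels']);ds+=[d];ms+=[m]; x,f=fit([d],[m],'buckle_red',[.6386,-.0537],.008,True,[-.48]); print(c,np.round(x,4),round(f,4),t[0]['score'])
    t=arm.trace(c,'peg_pale')
    if t:
        m=np.array(t[0]['pixels']); x,f=fit([d],[m],'peg_pale',[.61,.269],.0,False); print('peg',c,np.round(x,4),round(f,4),t[0]['score'])
im=cv2.imread('pics/scene6.png')[150:330,240:480]
cv2.imwrite('pics/s6c.png',cv2.resize(im,None,fx=3.3,fy=3.3,interpolation=3))
E
```

```text
now [605.7 270.4 133.7] yaw 62.8 open 87.0 F [ 0.8 -1.5 -0.1] t 19.05 tilt 0.07 q7 0.3
[0.5, 1.7, 32.6] [-0.02, 0.02, 0.12]
[0.5, 1.7, 32.6] [-0.02, 0.02, 0.12]
[0.5, 1.7, 32.6] [-0.02, 0.02, 0.12]
top [ 0.6376 -0.0573 -0.4836] 0.0161 0.96
scene [ 0.6404 -0.0545 -0.4775] 0.0213 0.93
peg scene [0.6123 0.2698] 0.0081 0.67
```

View pics/s6c.png

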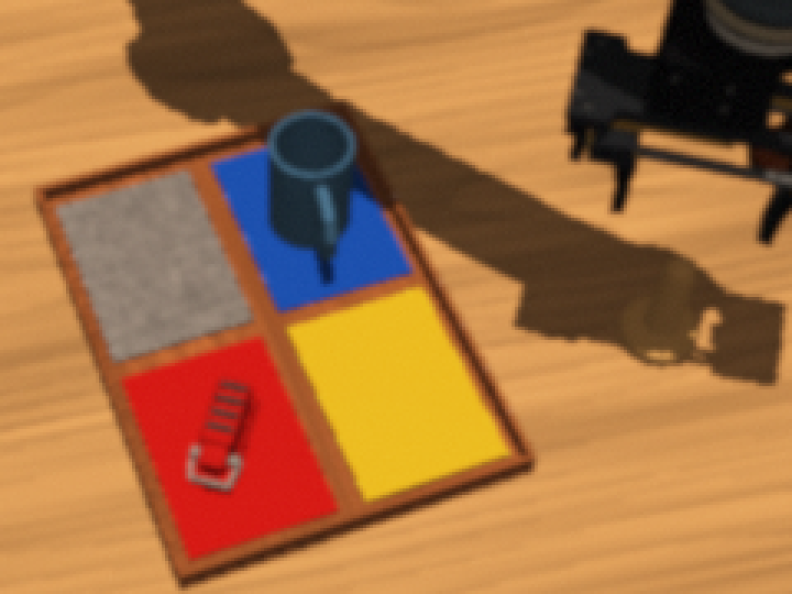

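The buckle lies flat near the middle of the red liner, fitted within about 3 mm. The jaws are above the pale peg, so I'm going down.

Emit:
{"method": "send_rows", "body": {
  "moves": [0, 0.5, 1.7, 30, 0, 0, 0, 0, 0.5, 1.7, 30, 0, 0, 0, 0, 0.5, 1.7, 30, 0, 0, 0, 0, 0, 0, 5, 0, 0, 0, 0, 0, 0, 0, 0, 0, 0]
}}

```text
clock: 19.85
tcp_pos: [0.6116, 0.2673, 0.039]
ee_rot: [-2.685, -1.631, 0.003]
wrist_force: [-0.2, -0.3, 0.4]
opening: 0.0872
```

Emit:
{"method": "send_rows", "body": {
  "moves": [0.5, 0, 0, 0, 0, 0, 0, 0.5, 0, 0, 0, 0, 0, 0]
}}

```text
clock: 20.05
tcp_pos: [0.6129, 0.2688, 0.0416]
ee_rot: [2.684, 1.632, 0.005]
wrist_force: [0.2, 0.2, 0.2]
opening: 0.078
```

```bash
python3 plan.py 610.7 269.4 36 62.4 1
```

```text
now [612.9 268.8  41.6] yaw 62.6 open 78.0 F [0.2 0.2 0.2] t 20.05 tilt 0.19 q7 0.24
[-0.5, -2.2, 5.6] [0.11, -0.16, 0.2]
```

Emit:
{"method": "send_rows", "body": {
  "moves": [0.5, 0, -2, 3, 0, 0, 0, 1, 0, 0, 0, 0, 0, 0, 1, 0, 0, 0, 0, 0, 0, 1, 0, 0, 0, 0, 0, 0, 1, 0, 0, 0, 0, 0, 0],
  "newtons": 15
}}

```text
clock: 20.55
tcp_pos: [0.6101, 0.269, 0.0366]
ee_rot: [2.684, 1.632, 0.0]
wrist_force: [0.5, 0.1, 0.2]
opening: 0.039
```

Emit:
{"method": "send_rows", "body": {
  "moves": [1, 0, 0, 0, 0, 0, 0, 1, 0, 0, 0, 0, 0, 0, 1, 0, 0, 0, 0, 0, 0, 1, 0, 0, 0, 0, 0, 0, 1, 0, 0, 0, 0, 0, 0]
}}

```text
clock: 21.05
tcp_pos: [0.6101, 0.2691, 0.0365]
ee_rot: [-2.684, -1.632, -0.0]
wrist_force: [0.6, 0.1, 0.5]
opening: 0.0235
```

Emit:
{"method": "send_rows", "body": {
  "moves": [1, 0, 0, 0, 0, 0, 0, 1, 0, 0, 0, 0, 0, 0]
}}

```text
clock: 21.25
tcp_pos: [0.61, 0.269, 0.0365]
ee_rot: [2.684, 1.632, -0.0]
wrist_force: [0.5, 0.5, -0.4]
opening: 0.0238
```

```bash
python3 plan.py
```

```text
now [610.  269.   36.5] yaw 62.6 open 23.8 F [ 0.5  0.5 -0.4] t 21.25 tilt 0.0 q7 0.24
```

Emit:
{"method": "send_rows", "body": {
  "moves": [1, 0, 0, -10, 0, 0, 0, 1, 0, 0, -25, 0, 0, 0, 1, 0, 0, -30, 0, 0, 0, 1, 0, 0, -15, 0, 0, 0, 1, 0, 0, 0, 0, 0, 0]
}}

```text
clock: 21.75
tcp_pos: [0.6114, 0.2699, 0.1195]
ee_rot: [2.684, 1.632, 0.008]
wrist_force: [0.7, -0.5, -1.7]
opening: 0.0234
```

Emit:
{"method": "send_rows", "body": {
  "moves": [1, 0, 0, 0, 0, 0, 0]
}}

```text
clock: 21.85
tcp_pos: [0.6097, 0.2685, 0.116]
ee_rot: [2.684, 1.632, -0.002]
wrist_force: [-0.6, 0.3, -1.8]
opening: 0.0236
```

```bash
python3 plan.py 620.6 70 115 62.4 6
```

```text
now [609.7 268.5 116. ] yaw 62.6 open 23.6 F [-0.6  0.3 -1.8] t 21.85 tilt 0.06 q7 0.29
[-28.5, 16.8, 0.2] [-0.0, 0.01, 0.03]
[-28.5, 16.9, 0.2] [-0.0, 0.01, 0.03]
[-28.5, 16.9, 0.2] [-0.0, 0.01, 0.03]
[-28.5, 16.9, 0.2] [-0.0, 0.01, 0.03]
[-28.5, 16.9, 0.2] [-0.0, 0.01, 0.03]
[-28.5, 16.9, 0.2] [-0.0, 0.01, 0.03]
```

Emit:
{"method": "send_rows", "body": {
  "moves": [1, -20, 12, 0, 0, 0, 0, 1, -30, 17.7, 0, 0, 0, 0, 1, -30, 17.7, 0, 0, 0, 0, 1, -30, 17.7, 0, 0, 0, 0, 1, -30, 18, 0, 0, 0, 0]
}}

```text
clock: 22.35
tcp_pos: [0.6181, 0.1045, 0.1145]
ee_rot: [-2.683, -1.632, 0.005]
wrist_force: [-0.3, 0.0, -0.7]
opening: 0.0234
```

Emit:
{"method": "send_rows", "body": {
  "moves": [1, -21, 12.4, 0, 0, 0, 0, 1, -10, 6, 0, 0, 0, 0, 1, 0, 0, 0, 0, 0, 0, 1, 0, 0, 0, 0, 0, 0, 1, 0, 0, 0, 0, 0, 0]
}}

```text
clock: 22.85
tcp_pos: [0.6211, 0.0731, 0.1165]
ee_rot: [-2.681, -1.636, -0.001]
wrist_force: [-0.3, 0.5, -2.1]
opening: 0.0235
```

```bash
python3 plan.py 620.6 70 50 62.4 3
```

```text
now [621.1  73.1 116.5] yaw 62.8 open 23.5 F [-0.3  0.5 -2.1] t 22.85 tilt 0.08 q7 0.59
[-1.0, 0.3, 22.2] [-0.02, -0.02, 0.13]
[-1.0, 0.3, 22.2] [-0.02, -0.02, 0.13]
[-1.0, 0.3, 22.2] [-0.02, -0.02, 0.13]
```

Emit:
{"method": "send_rows", "body": {
  "moves": [1, -1, 0, 20, 0, 0, 0, 1, -1, 0, 22, 0, 0, 0, 1, -1, 1, 18, 0, 0, 0, 1, 0, 0, 5, 0, 0, 0, 1, 0, 0, 0, 0, 0, 0]
}}

```text
clock: 23.35
tcp_pos: [0.6205, 0.0687, 0.051]
ee_rot: [-2.682, -1.634, 0.001]
wrist_force: [0.9, -0.1, -1.0]
opening: 0.0238
```

Emit:
{"method": "send_rows", "body": {
  "moves": [1, 0, 0, 0, 0, 0, 0, 1, 0, 0, 0, 0, 0, 0]
}}

```text
clock: 23.55
tcp_pos: [0.6218, 0.0681, 0.0528]
ee_rot: [2.683, 1.633, 0.003]
wrist_force: [-0.5, 0.5, -0.7]
opening: 0.0239
```

```bash
python3 plan.py 620.6 70 46 62.4 1; python3 - <<'E'
from fit import *
d=snap('scene','s7');t=arm.trace('scene','peg_pale')
im=cv2.imread('pics/s7.png')[170:320,280:450]
cv2.imwrite('pics/s7c.png',cv2.resize(im,None,fx=4,fy=4,interpolation=3))
E
```

```text
now [621.8  68.1  52.8] yaw 62.6 open 23.9 F [-0.5  0.5 -0.7] t 23.55 tilt 0.13 q7 0.54
[1.1, -2.0, 6.8] [0.1, -0.08, 0.24]
```

View pics/s7c.png

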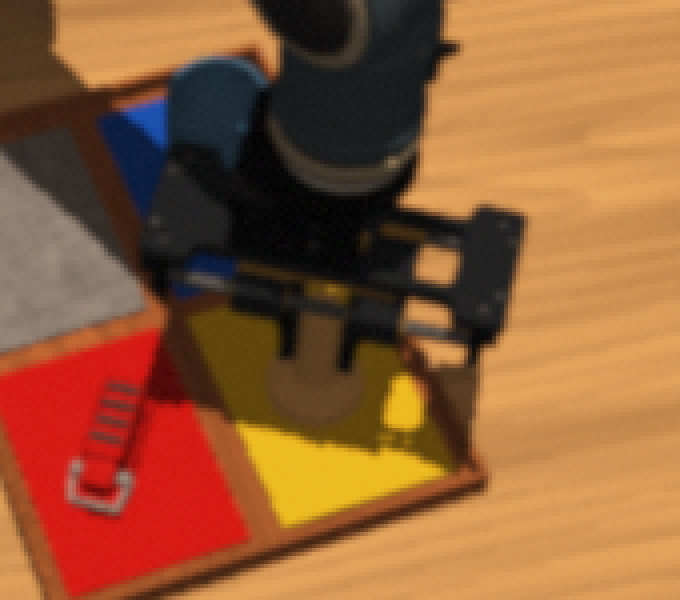

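The peg is upright in the jaws above the yellow liner, and the wrist stays clear of the mug. I'll lower it the rest of the way.

Emit:
{"method": "send_rows", "body": {
  "moves": [1, 1, -2, 4, 0, 0, 0, 1, 0, 0, 2, 0, 0, 0, 1, 0, 0, 0, 0, 0, 0, 1, 0, 0, 0, 0, 0, 0]
}}

```text
clock: 24.05
tcp_pos: [0.6196, 0.0691, 0.0454]
ee_rot: [2.684, 1.632, -0.0]
wrist_force: [0.6, -0.6, -1.1]
opening: 0.0236
```

Emit:
{"method": "send_rows", "body": {
  "moves": [1, 0, 0, 1, 0, 0, 0, 1, 0, 0, 0, 0, 0, 0]
}}

```text
clock: 24.25
tcp_pos: [0.6198, 0.0692, 0.0446]
ee_rot: [2.684, 1.632, 0.0]
wrist_force: [0.9, -0.4, -1.0]
opening: 0.0238
```

Emit:
{"method": "send_rows", "body": {
  "moves": [1, 0, 0, 1, 0, 0, 0, 1, 0, 0, 0, 0, 0, 0]
}}

```text
clock: 24.45
tcp_pos: [0.6199, 0.0692, 0.0444]
ee_rot: [2.684, 1.632, 0.0]
wrist_force: [-2.2, 0.6, 4.5]
opening: 0.0236
```

Emit:
{"method": "send_rows", "body": {
  "moves": [0, 0, 0, 0, 0, 0, 0, 0, 0, 0, 0, 0, 0, 0, 0, 0, 0, 0, 0, 0, 0, 0, 0, 0, 0, 0, 0, 0, 0, 0, 0, 0, 0, 0, 0]
}}

```text
clock: 24.95
tcp_pos: [0.6197, 0.0692, 0.0434]
ee_rot: [-2.684, -1.632, 0.0]
wrist_force: [0.2, -0.2, 0.0]
opening: 0.0557
```

Emit:
{"method": "send_rows", "body": {
  "moves": [0, 0, 0, 0, 0, 0, 0, 0, 0, 0, -20, 0, 0, 0, 0, 0, 0, -40, 0, 0, 0, 0, 0, 0, -40, 0, 0, 0, 0, 0, 0, -40, 0, 0, 0]
}}

```text
clock: 25.45
tcp_pos: [0.6194, 0.0692, 0.1849]
ee_rot: [-2.684, -1.632, 0.0]
wrist_force: [1.7, 0.1, 0.2]
opening: 0.0857
```

```bash
python3 plan.py 448.1 -420.7 190 80.7 13
```

```text
now [619.4  69.2 184.9] yaw 62.6 open 85.7 F [1.7 0.1 0.2] t 25.45 tilt 0.02 q7 0.63
[-39.5, 5.6, -0.4] [-0.0, 0.0, -1.39]
[-39.6, 4.7, -0.4] [-0.0, 0.0, -1.39]
[-39.8, 3.7, -0.4] [-0.0, 0.0, -1.39]
[-39.8, 2.7, -0.4] [-0.0, 0.0, -1.39]
[-39.9, 1.8, -0.4] [-0.0, 0.0, -1.39]
[-39.9, 0.8, -0.4] [-0.0, 0.0, -1.39]
[-39.9, -0.2, -0.4] [-0.0, 0.0, -1.39]
[-39.9, -1.1, -0.4] [-0.0, 0.0, -1.39]
[-39.9, -2.1, -0.4] [-0.0, 0.0, -1.39]
[-39.8, -3.1, -0.4] [-0.0, 0.0, -1.39]
[-39.7, -4.0, -0.4] [-0.0, 0.0, -1.39]
[-39.6, -5.0, -0.4] [-0.0, 0.0, -1.39]
[-39.5, -6.0, -0.4] [-0.0, 0.0, -1.39]
```

Emit:
{"method": "send_rows", "body": {
  "moves": [0, -39.5, 5.6, 0, 0, 0, -1.4, 0, -39.6, 4.7, 0, 0, 0, -1.4, 0, -39.8, 3.7, 0, 0, 0, -1.4, 0, -39.8, 2.7, 0, 0, 0, -1.4, 0, -40, 1.8, 0, 0, 0, -1.4]
}}

```text
clock: 25.95
tcp_pos: [0.553, -0.1207, 0.1837]
ee_rot: [2.578, 1.794, 0.0]
wrist_force: [-0.1, -1.0, 0.4]
opening: 0.0869
```

Emit:
{"method": "send_rows", "body": {
  "moves": [0, -40, 0.8, 0, 0, 0, -1.4, 0, -40, 0, 0, 0, 0, -1.4, 0, -40, -1, 0, 0, 0, -1.4, 0, -40, -2, 0, 0, 0, -1.4, 0, -39.8, -3, 0, 0, 0, -1.4]
}}

```text
clock: 26.45
tcp_pos: [0.4876, -0.3098, 0.1837]
ee_rot: [2.464, 1.948, -0.0]
wrist_force: [0.6, 0.8, -0.0]
opening: 0.087
```

Emit:
{"method": "send_rows", "body": {
  "moves": [0, -39.7, -4, 0, 0, 0, -1.4, 0, -39.6, -5, 0, 0, 0, -1.4, 0, -39.5, -6, 0, 0, 0, -1.4, 0, 0, 0, 0, 0, 0, 0, 0, 0, 0, 0, 0, 0, 0]
}}

```text
clock: 26.95
tcp_pos: [0.4482, -0.4223, 0.1832]
ee_rot: [-2.395, -2.032, -0.001]
wrist_force: [0.2, 1.0, 0.2]
opening: 0.087
```

```bash
python3 plan.py 448.1 -420.7 130 80.7 2; python3 - <<'E'
from fit import *
for c in('top','scene'):
    d=snap(c,c+'8')
    for n,x0 in(('peg_pale',[.6206,.07]),('mug',[.457,.046]),('buckle_red',[.6386,-.0537])):
        t=arm.trace(c,n)
        if t:
            m=np.array(t[0]['pixels']); x,f=fit([d],[m],n,x0,.008,n!='peg_pale',[{'mug':-1.56}.get(n,-.48)]); print(n,c,np.round(x,4),round(f,4),t[0]['score'])
E
```

```text
now [ 448.2 -422.3  183.2] yaw 80.6 open 87.0 F [0.2 1.  0.2] t 26.95 tilt 0.04 q7 1.83
[0.8, -0.2, 26.6] [-0.01, -0.02, -0.03]
[0.8, -0.2, 26.6] [-0.01, -0.02, -0.03]
peg_pale top [0.6186 0.067 ] 0.0015 0.81
mug top [ 0.4564  0.044  -1.5788] 0.0145 0.64
buckle_red top [ 0.6375 -0.0575 -0.4739] 0.0177 0.58
peg_pale scene [0.6192 0.069 ] 0.01 0.79
mug scene [ 0.4596  0.0467 -1.5881] 0.0215 0.56
buckle_red scene [ 0.6405 -0.0543 -0.485 ] 0.0208 0.84
```

View pics/scene8.png

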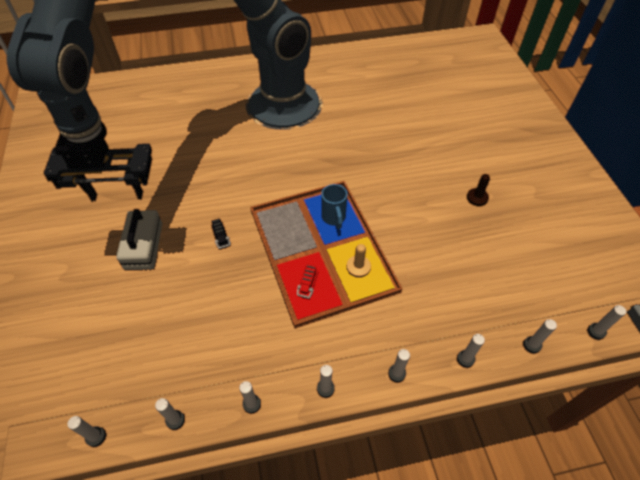

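The mug (335,205), the buckle (307,282) and the peg (359,262) all stand on their own liners, within about 4 mm of centre by fit. The jaws are over the case handle.

Emit:
{"method": "send_rows", "body": {
  "moves": [0, 1, 0, 30, 0, 0, 0, 0, 0.6, 0, 30, 0, 0, 0, 0, 0, 0, 30, 0, 0, 0, 0, 0, 0, 20, 0, 0, 0, 0, 0, 0, 0, 0, 0, 0]
}}

```text
clock: 27.85
tcp_pos: [0.4475, -0.4183, 0.0706]
ee_rot: [-2.387, -2.033, 0.001]
wrist_force: [-1.2, 1.0, -0.9]
opening: 0.0872
```

Emit:
{"method": "send_rows", "body": {
  "moves": [0, 0, 0, 0, 0, 0, 0, 0, 0, 0, 0, 0, 0, 0]
}}

```text
clock: 28.05
tcp_pos: [0.4504, -0.4203, 0.0752]
ee_rot: [2.39, 2.035, 0.001]
wrist_force: [0.5, -0.2, 0.9]
opening: 0.087
```

```bash
python3 plan.py 448.1 -420.7 64 80.7 1
```

```text
now [ 450.4 -420.3   75.2] yaw 80.8 open 87.0 F [ 0.5 -0.2  0.9] t 28.05 tilt 0.16 q7 1.75
[-0.7, -2.2, 11.2] [0.14, 0.08, 0.12]
```

Emit:
{"method": "send_rows", "body": {
  "moves": [0, 0, -2, 5, 0, 0, 0, 0, 0, 0, 4, 0, 0, 0, 0, 0, 0, 0, 0, 0, 0, 1, 0, 0, 0, 0, 0, 0, 1, 0, 0, 0, 0, 0, 0],
  "newtons": 30
}}

```text
clock: 28.55
tcp_pos: [0.4474, -0.4196, 0.0647]
ee_rot: [2.392, 2.036, 0.0]
wrist_force: [0.3, -0.6, 0.4]
opening: 0.0779
```

Emit:
{"method": "send_rows", "body": {
  "moves": [1, 0, 0, 0, 0, 0, 0, 1, 0, 0, 0, 0, 0, 0, 1, 0, 0, 0, 0, 0, 0, 1, 0, 0, 0, 0, 0, 0, 1, 0, 0, 0, 0, 0, 0]
}}

```text
clock: 29.05
tcp_pos: [0.4473, -0.4195, 0.0646]
ee_rot: [2.392, 2.036, 0.0]
wrist_force: [0.7, 0.6, 0.1]
opening: 0.039
```

Emit:
{"method": "send_rows", "body": {
  "moves": [1, 0, 0, 0, 0, 0, 0, 1, 0, 0, 0, 0, 0, 0, 1, 0, 0, 0, 0, 0, 0, 1, 0, 0, 0, 0, 0, 0, 1, 0, 0, 0, 0, 0, 0]
}}

```text
clock: 29.55
tcp_pos: [0.4473, -0.4191, 0.0644]
ee_rot: [-2.392, -2.036, -0.0]
wrist_force: [0.3, 0.7, -0.1]
opening: 0.0138
```

```bash
python3 plan.py; python3 - <<'E'
from h import *
d=snap('scene','s9');im=cv2.imread('pics/s9.png')[150:300,60:260]
cv2.imwrite('pics/s9c.png',cv2.resize(im,None,fx=4,fy=4,interpolation=3))
E
```

```text
now [ 447.3 -419.1   64.4] yaw 80.8 open 13.8 F [ 0.3  0.7 -0.1] t 29.55 tilt 0.03 q7 1.74
```

View pics/s9c.png

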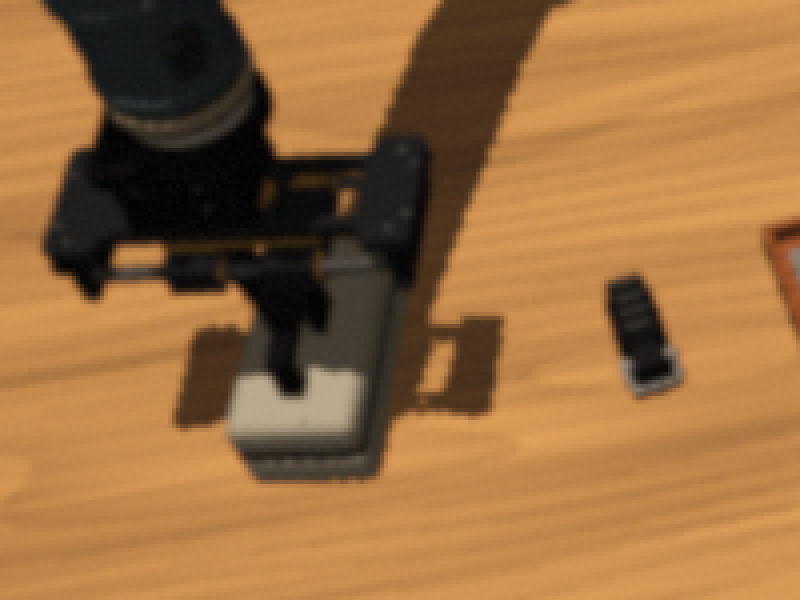

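The bar is held (13.8 mm opening), so I'll lift.

Emit:
{"method": "send_rows", "body": {
  "moves": [1, 0, 0, -10, 0, 0, 0, 1, 0, 0, -25, 0, 0, 0, 1, 0, 0, -30, 0, 0, 0, 1, 0, 0, -25, 0, 0, 0, 1, 0, 0, -10, 0, 0, 0]
}}

```text
clock: 30.1
tcp_pos: [0.4482, -0.4204, 0.1674]
ee_rot: [2.389, 2.033, 0.0]
wrist_force: [0.0, -0.1, -3.2]
opening: 0.0137
```

Emit:
{"method": "send_rows", "body": {
  "moves": [1, 0, 0, 0, 0, 0, 0, 1, 0, 0, 0, 0, 0, 0]
}}

```text
clock: 30.3
tcp_pos: [0.4463, -0.4192, 0.1634]
ee_rot: [-2.391, -2.035, 0.001]
wrist_force: [-0.2, 0.1, -4.0]
opening: 0.0139
```

```bash
python3 plan.py 474.6 -77.5 165 98.3 10; python3 - <<'E'
from h import *
d=snap('scene','s10');im=cv2.imread('pics/s10.png')[120:270,60:260]
cv2.imwrite('pics/s10c.png',cv2.resize(im,None,fx=4,fy=4,interpolation=3))
E
```

```text
now [ 446.3 -419.2  163.4] yaw 80.8 open 13.9 F [-0.2  0.1 -4. ] t 30.3 tilt 0.12 q7 1.82
[34.2, -2.7, -0.1] [-0.01, -0.01, -1.75]
[34.3, -1.6, -0.1] [-0.01, -0.01, -1.75]
[34.3, -0.6, -0.1] [-0.01, -0.01, -1.75]
[34.3, 0.5, -0.1] [-0.01, -0.01, -1.75]
[34.3, 1.5, -0.1] [-0.01, -0.01, -1.75]
[34.2, 2.6, -0.1] [-0.01, -0.01, -1.75]
[34.1, 3.6, -0.2] [-0.01, -0.01, -1.75]
[34.0, 4.6, -0.2] [-0.01, -0.01, -1.75]
[33.8, 5.7, -0.2] [-0.01, -0.01, -1.75]
[33.6, 6.7, -0.2] [-0.01, -0.01, -1.75]
```

View pics/s10c.png

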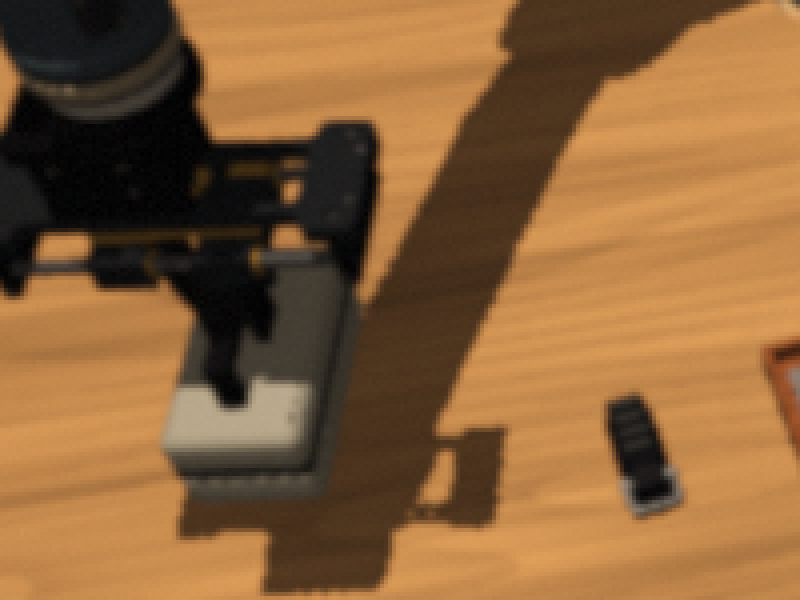

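The case has lifted level. I'm carrying it to the grey liner.

Emit:
{"method": "send_rows", "body": {
  "moves": [1, 20, -1.6, 0, 0, 0, -1.4, 1, 34, -2, 0, 0, 0, -1.8, 1, 36, -1, 0, 0, 0, -1.8, 1, 36, 0, 0, 0, 0, -1.8, 1, 36, 1, 0, 0, 0, -1.8]
}}

```text
clock: 30.85
tcp_pos: [0.4586, -0.255, 0.1635]
ee_rot: [-2.228, -2.211, 0.0]
wrist_force: [0.6, 0.6, -3.6]
opening: 0.0135
```

Emit:
{"method": "send_rows", "body": {
  "moves": [1, 36, 2.3, 0, 0, 0, -1.8, 1, 36, 3.5, 0, 0, 0, -1.8, 1, 36, 4.6, 0, 0, 0, -1.8, 1, 34, 5.5, 0, 0, 0, -1.8, 1, 24, 5, 0, 0, 0, -1.7]
}}

```text
clock: 31.35
tcp_pos: [0.4712, -0.087, 0.1638]
ee_rot: [-2.047, -2.381, 0.0]
wrist_force: [-0.1, 0.2, -4.4]
opening: 0.0138
```

Emit:
{"method": "send_rows", "body": {
  "moves": [1, 14, 3, 0, 0, 0, 0, 1, 0, 0, 0, 0, 0, 0, 1, 0, 0, 0, 0, 0, 0, 1, 0, 0, 0, 0, 0, 0]
}}

```text
clock: 31.75
tcp_pos: [0.4728, -0.0777, 0.1641]
ee_rot: [-2.056, -2.375, 0.002]
wrist_force: [-0.1, -0.6, -4.3]
opening: 0.0136
```

```bash
python3 plan.py 474.6 -77.5 80 98.3 4
```

```text
now [472.8 -77.7 164.1] yaw 98.2 open 13.6 F [-0.1 -0.6 -4.3] t 31.75 tilt 0.06 q7 1.5
[-0.0, 0.5, 21.0] [-0.02, 0.0, -0.02]
[-0.0, 0.5, 21.0] [-0.02, 0.0, -0.02]
[-0.0, 0.5, 21.0] [-0.02, 0.0, -0.02]
[-0.0, 0.5, 21.0] [-0.02, 0.0, -0.02]
```

Contact is expected at a TCP height of about 72 mm.

Emit:
{"method": "send_rows", "body": {
  "moves": [1, 0, 0.5, 20, 0, 0, 0, 1, 0, 0.5, 25, 0, 0, 0, 1, 0, 0.5, 22, 0, 0, 0, 1, 0, 0, 13, 0, 0, 0, 1, 0, 0, 5, 0, 0, 0]
}}

```text
clock: 32.25
tcp_pos: [0.474, -0.0771, 0.0783]
ee_rot: [-2.055, -2.374, 0.002]
wrist_force: [0.6, 0.8, -2.8]
opening: 0.0137
```

Emit:
{"method": "send_rows", "body": {
  "moves": [1, 0, 0, 0, 0, 0, 0, 1, 0, 0, 0, 0, 0, 0, 1, 0, 0, 0, 0, 0, 0]
}}

```text
clock: 32.55
tcp_pos: [0.4756, -0.0764, 0.0805]
ee_rot: [2.054, 2.375, 0.001]
wrist_force: [-0.4, -0.4, -4.3]
opening: 0.0139
```

```bash
python3 plan.py 474.6 -77.5 72 98.3 1
```

```text
now [475.6 -76.4  80.5] yaw 98.3 open 13.9 F [-0.4 -0.4 -4.3] t 32.55 tilt 0.12 q7 1.37
[-0.9, -1.2, 8.5] [0.11, 0.05, -0.0]
```

Emit:
{"method": "send_rows", "body": {
  "moves": [1, -1, -1, 4, 0, 0, 0, 1, 0, 0, 2, 0, 0, 0, 1, 0, 0, 0, 0, 0, 0, 1, 0, 0, 0, 0, 0, 0]
}}

```text
clock: 32.95
tcp_pos: [0.474, -0.0775, 0.0735]
ee_rot: [2.055, 2.376, 0.0]
wrist_force: [0.4, 1.1, -3.7]
opening: 0.0139
```

Emit:
{"method": "send_rows", "body": {
  "moves": [1, 0, 0, 1, 0, 0, 0, 1, 0, 0, 0, 0, 0, 0]
}}

```text
clock: 33.15
tcp_pos: [0.474, -0.0774, 0.0725]
ee_rot: [2.055, 2.377, -0.0]
wrist_force: [0.2, 0.3, -3.6]
opening: 0.014
```

Emit:
{"method": "send_rows", "body": {
  "moves": [1, 0, 0, 1, 0, 0, 0, 1, 0, 0, 0, 0, 0, 0]
}}

```text
clock: 33.35
tcp_pos: [0.4739, -0.0771, 0.0723]
ee_rot: [2.054, 2.377, -0.001]
wrist_force: [-2.8, 0.2, 4.0]
opening: 0.0139
```

Emit:
{"method": "send_rows", "body": {
  "moves": [0, 0, 0, 0, 0, 0, 0, 0, 0, 0, 0, 0, 0, 0, 0, 0, 0, 0, 0, 0, 0, 0, 0, 0, 0, 0, 0, 0, 0, 0, 0, 0, 0, 0, 0]
}}

```text
clock: 33.85
tcp_pos: [0.4741, -0.0775, 0.0716]
ee_rot: [2.055, 2.376, 0.0]
wrist_force: [0.0, 0.8, 0.1]
opening: 0.0459
```

Emit:
{"method": "send_rows", "body": {
  "moves": [0, 0, 0, 0, 0, 0, 0, 0, 0, 0, -10, 0, 0, 0, 0, 0, 0, -35, 0, 0, 0, 0, 0, 0, -45, 0, 0, 0, 0, 0, 0, -45, 0, 0, 0]
}}

```text
clock: 34.35
tcp_pos: [0.4736, -0.077, 0.2084]
ee_rot: [-2.053, -2.377, -0.0]
wrist_force: [0.3, -0.2, -0.2]
opening: 0.0832
```

Emit:
{"method": "send_rows", "body": {
  "moves": [0, -40, 0, 0, 0, 0, 0, 0, -45, 0, 0, 0, 0, 0, 0, -45, 0, 0, 0, 0, 0, 0, -45, 0, 0, 0, 0, 0, 0, -45, 0, 0, 0, 0]
}}

```text
validation failed for argument at $.mo...
```

Emit:
{"method": "send_rows", "body": {
  "moves": [0, -40, 0, 0, 0, 0, 0, 0, -40, 0, 0, 0, 0, 0, 0, 0, 0, 0, 0, 0, 0, 0, 0, 0, 0, 0, 0, 0]
}}

```text
clock: 34.75
tcp_pos: [0.4854, -0.1572, 0.2069]
ee_rot: [-2.057, -2.374, -0.001]
wrist_force: [0.3, 0.9, 0.3]
opening: 0.0869
```

```bash
python3 plan.py; python3 - <<'E'
from fit import *
L={'peg_pale':[.6206,.07],'mug':[.457,.046],'buckle_red':[.6386,-.0537],'goggle_case':[.4754,-.0775],'buckle_black':[.459,-.236],'peg_dark':[.4733,.4203]}
for c in('top','scene'):
    d=snap(c,c+'F')
    for n,x0 in L.items():
        t=arm.trace(c,n)
        if t:
            m=np.array(t[0]['pixels']); x,f=fit([d],[m],n,x0,0 if n in('buckle_black','peg_dark') else .008,'peg' not in n,[{'mug':-1.56,'goggle_case':.14,'buckle_black':.15}.get(n,-.48)]); print(n,c,np.round(x,4),round(f,4),round(t[0]['score'],2))
im=cv2.imread('pics/sceneF.png')[160:340,230:420]
cv2.imwrite('pics/sF.png',cv2.resize(im,None,fx=3.2,fy=3.2,interpolation=3))
E
```

```text
now [ 485.4 -157.2  206.9] yaw 98.2 open 86.9 F [0.3 0.9 0.3] t 34.75 tilt 0.03 q7 1.69
peg_pale top [0.6177 0.0655] 0.0067 0.9
mug top [ 0.4568  0.044  -1.5613] 0.0118 0.87
buckle_red top [ 0.6373 -0.0572 -0.4793] 0.0113 0.65
goggle_case top [ 0.4727 -0.0765  0.1573] 0.376 0.88
buckle_black top [ 0.459 -0.236  0.15 ] 0.888 0.39
peg_dark top [0.473  0.4214] 0.0196 0.98
peg_pale scene [0.6212 0.0691] 0.0075 0.66
mug scene [ 0.4606  0.0465 -1.5891] 0.0262 0.71
buckle_red scene [ 0.6404 -0.0542 -0.4698] 0.026 0.93
goggle_case scene [ 0.4772 -0.0775  0.1225] 0.0203 0.67
buckle_black scene [ 0.4628 -0.2342  0.1518] 0.0388 0.64
peg_dark scene [0.4763 0.4234] 0.0049 0.74
```

View pics/sF.png

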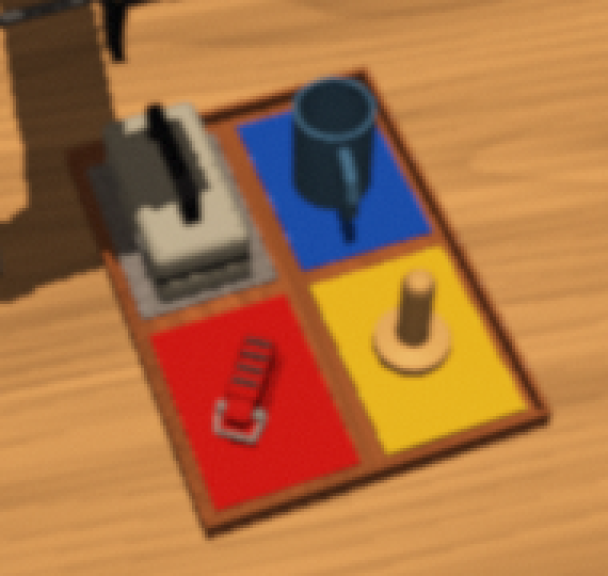

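View pics/topF.png

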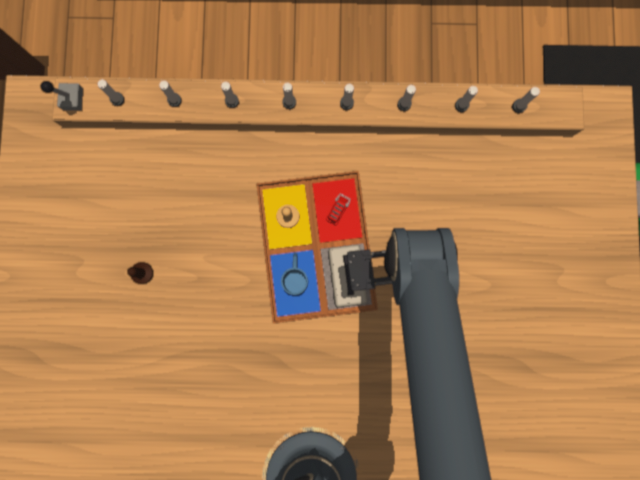

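All four things are on their liners in both views, and every single-camera fit is within about 5 mm of centre. The arm is clear, so I'm handing in.

```bash
python3 -c "
from rig import arm
print(arm.hand_in())"
```

```text
the job is handed in; nothing more can be done
None
```

I put the mug, red buckle, pale peg and goggle case on the blue, red, yellow and grey liners and handed the job in at about 36 s. The mug was lowered until the wrist read 11 N of contact, then released.

My last checks, from both cameras:
- **Placement:** each of the four was within about 5 mm of its liner centre. The case was within about 0.03 rad of the liner's length, and all four looked upright or flat.
- **Dark peg:** it had not moved more than about 4 mm, which is within the camera error.
- **Black buckle:** in the last pictures only the scene camera could see it, and it was within 4 mm of its start.

**Disagreements:**
- The two cameras differed from each other by 3–5 mm throughout.
- In the last top picture the arm hid part of the case and all of the black buckle. I ignored the top camera's buckle result and relied mostly on the scene camera for the case.
- One retreat move, sent after the case was already released and clear, was refused because I left a number out. It moved nothing, and I did not need it.

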